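# Shut the high cupboard vent with the hook pole

### The job

Lift the hook pole out of its sloping rest, put its hook down through the ring eye at the top of the open vent flap, and with the hook in the eye swing the flap gently until it is fully shut. Then unhook the pole and lay it back in its rest just as you found it, foot down on the heel stop and hook end up. Keep your hand off the vent, and leave the mug, jar, can, bottle, bowl and brush where they are.

Things in the scene. Friction and masses are not known exactly. Their poses are not given: they have to be found in the camera images.
- vent: Fixed vent: white boxed-in air inlet 128 mm deep, 430 wide, 178 high, with on its near edge an aluminium window frame 350 wide that reaches 383 mm above the shelf. Origin on the shelf 15 mm behind the box's near face, at mid-width; x points away from the robot, square to the box; y along it; z up. The flap's hinge line runs along y straight above the origin at height 192 mm. Place and yaw vary.
- vent_flap (a joint): Flap angle in rad: 0 fully shut (upright in its frame, at its stop), growing as it leans over towards the robot; starts at 0.5 to 0.8. Clear pane in an aluminium frame 300 mm wide, 14 mm thick, top edge 166 mm from the hinge line, 0.25 kg. It stays where it is left (friction stays); 2 to 4 N at the ring eye moves it.
- eye (a point): Centre of the steel ring eye on the robot's side of the flap's top rail: 5 mm wire, 28 mm inside, 38 mm outside diameter, held by a shank on its far side. 153 mm from the hinge line, 42 mm out from the flap's middle plane. Turns with the flap: z is the hole's axis, up along the flap (straight up when shut), the side to enter from; x points from the robot's side through the flap.
- pole: Loose hook pole, 0.2 kg: aluminium tube of 16 x 16 mm square section, 340 mm long, black foot cap, bent hook of 6 mm steel rod at its upper end, in the x-z plane. Origin at the middle of the foot end face; x along the tube to the hook, y across, z on the upper side. Mass centre about 190 mm from the foot. Free of the rest 50 to 260 mm from the foot; grip across its y sides there.
- pole_tip (a point): Tip of the hook's finger, on the pole at (392, 0, -18) mm; axes as the pole's. The finger is straight from bend to tip, 36 mm long, 6 mm thick, leaning 13 degrees back from square to the tube.
- pole_bend (a point): Upper end of the hook's straight finger, on the pole at (400, 0, 17) mm; axes as the pole's. From the tube's end the rod first rises to z = 23 mm (at x = 382 to 394 mm), so that under the rod before the finger there is room for the near side of the ring (15 mm at x = 362 mm).
- pole_foot (a point): Middle of the pole's foot end face (the pole's origin); axes as the pole's.
- rest: Fixed steel rest holding the pole at 50 degrees above level, hook end up and away from the robot. Origin on the shelf under the pole's foot; x along the slope's level direction, z up. Two U saddles 26 mm long, 4 mm play each side, flared lips, carry the tube 30 and 282 mm from its foot; a heel stop holds the foot. The tube lies in from above, square to its length. Place and yaw vary.
- rest_foot (a point): Where the pole's foot centre lies when the pole is in the rest: 35 mm above the rest's origin; axes as the rest's.
- rest_tip (a point): Where the tip of the hook's finger lies when the pole is in the rest; axes as the rest's.
- mug: White ceramic mug, 80 mm across and 92 mm high, standing under the open flap. Origin under its centre. Leave alone.
- jar: Glass jar with metal lid, 60 mm across and 85 mm high. Origin under its centre. Leave alone.
- can: Plain steel can, 66 mm across and 100 mm high. Origin under its centre. Leave alone.
- bottle: White plastic bottle, 68 mm across and 200 mm high. Origin under its centre. Leave alone.
- bowl: Steel bowl, 110 mm across and 50 mm high. Origin under its centre. Leave alone.
- brush: Blue hand brush, 235 mm long and 49 mm high, lying on its bristles. Origin on the shelf below the inner end of the head; x from the handle to the head. Leave alone.

How it is judged (in metres and radians):
On the way, in this order (a step that is already met when the one before it is completed fails the run):
1. the pole is lifted out of its rest (distance between pole_foot and rest_foot above 0.04 m and distance between pole_tip and rest_tip above 0.04 m), for 0.1 s.
2. the hook's finger is through the ring eye while the flap is still open (value of joint vent_flap above 0.3 rad and z of pole_tip in the frame of eye below -0.003 m and z of pole_bend in the frame of eye above 0.003 m and x of pole_tip in the frame of eye between -0.02 and 0.024 m and y of pole_tip in the frame of eye between -0.018 and 0.018 m), for 0.1 s.
3. the flap is shut with the hook still in the eye (value of joint vent_flap below 0.05 rad and z of pole_tip in the frame of eye below -0.003 m and z of pole_bend in the frame of eye above 0.003 m and x of pole_tip in the frame of eye between -0.02 and 0.024 m and y of pole_tip in the frame of eye between -0.018 and 0.018 m), for 0.1 s.
4. the hook is out of the eye and clear of it, the flap still shut (value of joint vent_flap below 0.06 rad and distance between pole_tip and eye above 0.06 m), for 0.1 s.
At the end, for the whole second after the job is handed in: The flap is fully shut (within 0.06 rad) and the pole lies still in its rest, let go of: its foot within 15 mm and its hook tip within 25 mm of where they lie in the rest (value of joint vent_flap below 0.06 rad and distance between pole_foot and rest_foot below 0.015 m and distance between pole_tip and rest_tip below 0.025 m and linear speed of pole below 0.02 m/s and angular speed of pole below 0.1 rad/s); the robot touches nothing.
It fails at once if the flap is slammed (faster than 2 rad/s towards shut) (velocity of joint vent_flap below -2 rad/s).
It fails at once if the gripper or arm touches the vent (contact force between any of the fingers, the arm and vent above 1 N).
It fails at once if a bystander is shifted by more than 40 mm or knocked over (distance of any of mug, jar, can, bottle, bowl, brush from where it was at the start of the episode above 0.04 m or angle between any of mug, jar, can, bottle, bowl's own z axis and vertical above 0.5 rad).
It also fails if it takes over 61 s, if anything falls off the work surface, if the arm or the gripper's body presses on something with over 40 N, if the wrist force passes 120 N, or if a joint passes its speed limit or range.

### The arm

A 6-joint arm with a two-finger parallel gripper is mounted at the origin on the work surface. World frame = base frame: x ahead of the robot, y to its left, z up, the work surface at z = 0. Lengths are in m, angles in degrees, forces in N, time in s.
With the tool pointing down it reaches from about 0.4 to 0.825 m from the base axis. Payload 7 kg.
Tool frame: the origin (TCP) lies at the very end of the fingers, on their centre line; the grasp point (between the pads) lies 19 mm behind it; x points along the fingers, y is the direction in which the jaws open and shut, and the axes are right-handed (so a half turn about x gives the same grasp; the last joint's range is limited). The gripper opens to 88 mm and grips with 3 to 60 N. Pads are 19 mm wide; open, the fingers measure 130 mm over their backs; the gripper's body (78 mm by 193 mm) begins 47 mm behind the grasp point.
Start: joints at [-58.149, 20.546, 0.682, 0, -70.136, -16.507], TCP at [0.179, -0.651, 0.227] pointing down, gripper open.
Joint ranges: [-176.03, 176.03], [-82.01, 121.73], [-58.28, 71.71], [-173.87, 95.51], [-174.79, -0.11], [-173.66, 173.66]. Speed limits (degrees/s): [136.94, 136.94, 172.46, 180, 180, 180].

### API

Orientations are given as [roll, pitch, yaw] about the fixed x, y, z axes, in that order (R = Rz(yaw) Ry(pitch) Rx(roll)).
In Python, from plant import * gives the robot as it stands. The module is installed in compiled form; this text tells all that it offers.
- The arm moves only by the shell command python3 -m creep 'ROWS' [FORCE]. ROWS is a JSON object of lists of equal length, an entry for each row: "jaw": the closure, from -1 (fully open) to 1 (shut); "translation": the shift along the tool's x, y, z in m, a list of three; "roll": the turn about the tool's x in rad. A call has exactly 10 rows; each row shifts and turns the commanded pose from where the row before left it, along the tool's axes as they then stand; what a row does not reach is not made up. A row lasts 1/10 s, in which the tool goes at most 50 mm and 8.59 degrees, less where a joint would pass 70% of its speed; a pose out of reach is approached as far as the arm can. A call with a gripper value outside its range is refused whole. The fingers move at their own pace and stop on an object; FORCE is the grip in N (left out, the last holds). Time passes only in rows, so rows that do not move let the fingers close, or fill a call up. It gives the time, the measured TCP pose, the force and the opening at its end, in the units of the state.
- get_state(): the state, without advancing time (a new reading comes with each control period).
- capture(name): name is "scene" or "side" or "wrist"; returns a dict with "image" (420x560x3 uint8, red, green, blue), "fovy" (degrees; the focal length in pixels is half the picture's height over the tangent of half this angle, whatever the lens; pixels are square), "cx", "cy" (the principal point, pixels), "pose" (4x4, takes a point from camera to world coordinates); the wrist camera has in their place "tool_from_camera" (4x4, takes a point from camera to tool coordinates, whose origin is the TCP and whose axes are the tool frame's). Camera axes: x right, y up, looking along -z (the intrinsics and any distortion apply to the point x, -y, -z); pixel columns grow to the right and rows downward; lengths in m; the calibration is good to about 2 mm. The wrist camera is an equidistant fisheye: a pixel r from the principal point sees the ray r / f radians off the axis. A picture is of the moment at which its call begins: read the wrist's pose just before it. There is no depth.
- close_job(): hands the job in, once; it reports no verdict.
The state is a dict: "time_s": time; "joints": joint angles; "qd": joint speeds; "joint_torque": joint torques, N m; "tcp_pos": TCP position; "eef_rot": TCP orientation; "contact_force": force on the tool from outside, world axes, zero at the start; "moment": the same for the moment, N m; "gripper_width": finger opening in m.
Only numpy, scipy, OpenCV 4.12 (cv2) and the standard library are available. Lean on these libraries where they do the work, as an engineer would, in place of code of your own. Each camera call takes 0.05 s, during which the arm holds its last target.

## Working session

There is one attempt and no reset: what is moved stays moved. The work goes in short steps, Python scripts to look and compute and a shell command to move; the robot and the scene stay as the last step left them, time stands still between calls to the robot, and variables do not carry over. Pictures are saved under pics/ and viewed, and the job is handed in when it is done.

```bash
mkdir -p pics; cat > h.py <<'E'
from plant import *
import numpy as np, cv2
from scipy.spatial.transform import Rotation as R
def snap(n,f):
    c=capture(n); cv2.imwrite('pics/'+f,c['image'][:,:,::-1]); 
    np.save('pics/'+f+'.npy',{k:v for k,v in c.items()},allow_pickle=True); return c
def load(f): return np.load('pics/'+f+'.npy',allow_pickle=True).item()
def ray(c,u,v):
    H=c['image'].shape[0]; f=H/2/np.tan(np.radians(c['fovy'])/2)
    d=np.array([(u-c['cx'])/f,-(v-c['cy'])/f,-1]); T=np.array(c['pose']); d=T[:3,:3]@d
    return T[:3,3],d/np.linalg.norm(d)
def onz(c,u,v,z):
    o,d=ray(c,u,v); return o+d*(z-o[2])/d[2]
def proj(c,p):
    H=c['image'].shape[0]; f=H/2/np.tan(np.radians(c['fovy'])/2); T=np.array(c['pose'])
    q=T[:3,:3].T@(np.asarray(p)-T[:3,3]); return c['cx']+f*q[0]/-q[2], c['cy']-f*q[1]/-q[2]
def tri(rs):
    A=0;b=0
    for o,d in rs:
        P=np.eye(3)-np.outer(d,d);A=A+P;b=b+P@o
    p=np.linalg.solve(A,b); return p,[np.linalg.norm((np.eye(3)-np.outer(d,d))@(p-o)) for o,d in rs]
E
python3 - <<'E'
from h import *
np.set_printoptions(precision=4,suppress=True)
print(get_state())
for n in('scene','side','wrist'):
    c=snap(n,n+'0.png'); print({k:v for k,v in c.items() if k!='image'})
E
```

```text
{'time_s': 0.0, 'joints': array([-58.1478,  20.593 ,   0.6335,  -0.0208, -70.1385, -16.5055]), 'qd': array([-0.042 , -0.0157, -0.042 ,  0.1675,  0.0085,  0.0321]), 'joint_torque': array([ -0.0023, -58.2726,  29.3045,   6.9973,   0.0068,  -0.0001]), 'tcp_pos': array([ 0.1785, -0.6505,  0.2256]), 'eef_rot': array([ 95.203 ,  89.9001, 110.5426]), 'contact_force': array([-0.1022, -0.6485,  0.8648]), 'moment': array([-0.01  ,  0.0041, -0.0511]), 'gripper_width': 0.08776265214615436}
{'fovy': 55.3022449161268, 'cx': 275.8915057677117, 'cy': 203.3444553964129, 'pose': array([[-0.9665, -0.1807,  0.1823,  0.7461],
       [ 0.2565, -0.7038,  0.6625,  0.7216],
       [ 0.0086,  0.6871,  0.7266,  1.0165],
       [ 0.    ,  0.    ,  0.    ,  1.    ]])}
{'fovy': 46.49462653202746, 'cx': 279.6021346158975, 'cy': 211.74247014752052, 'pose': array([[-0.9531,  0.1957, -0.2307,  0.2224],
       [-0.3024, -0.5927,  0.7465,  1.1395],
       [ 0.0094,  0.7813,  0.6241,  1.1887],
       [ 0.    ,  0.    ,  0.    ,  1.    ]])}
{'fovy': 65.70646984690485, 'cx': 280.48186093116243, 'cy': 205.07964030566373, 'tool_from_camera': array([[ 0.0003,  0.2604, -0.9655, -0.1579],
       [ 1.    , -0.0006,  0.0001,  0.0008],
       [-0.0005, -0.9655, -0.2604, -0.0711],
       [ 0.    ,  0.    ,  0.    ,  1.    ]])}
```

View pics/scene0.png

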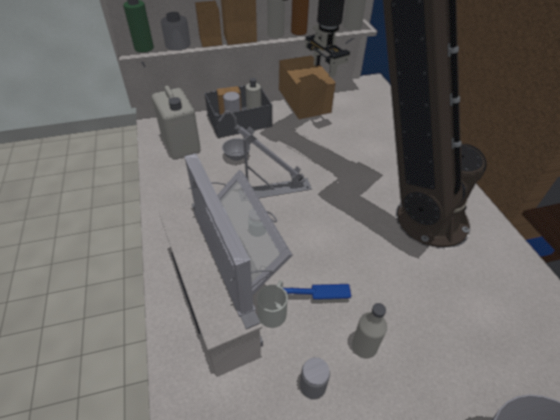

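View pics/side0.png

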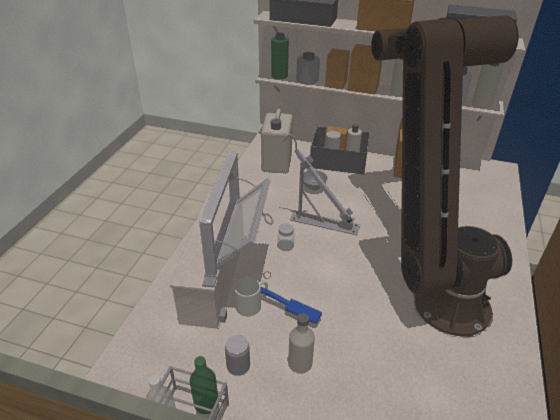

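View pics/wrist0.png

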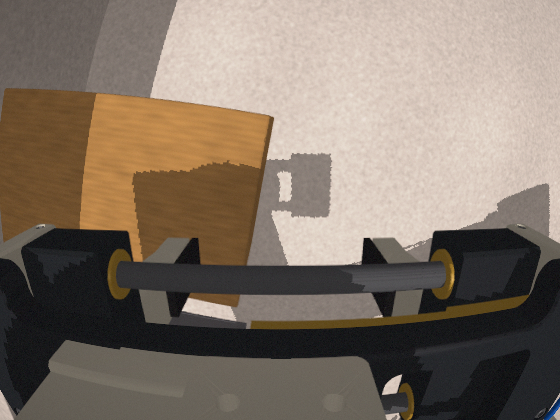

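```bash
python3 - <<'E'
from h import *
def crop(f,x0,y0,x1,y1,s,o):
    i=cv2.imread('pics/'+f)[y0:y1,x0:x1]; cv2.imwrite('pics/'+o,cv2.resize(i,None,fx=s,fy=s,interpolation=cv2.INTER_CUBIC))
crop('scene0.png',150,110,330,350,2.5,'sc1.png'); crop('scene0.png',225,110,325,210,6,'sc2.png')
crop('side0.png',170,140,370,380,2.5,'si1.png'); crop('side0.png',280,135,370,240,5.5,'si2.png')
E
```

```text
(no output)
```

View pics/sc1.png

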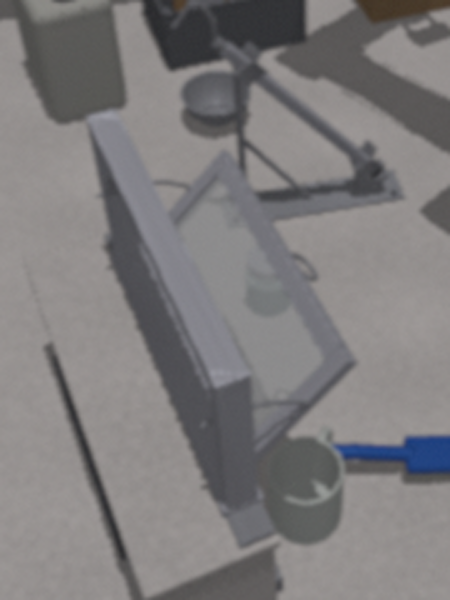

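View pics/sc2.png

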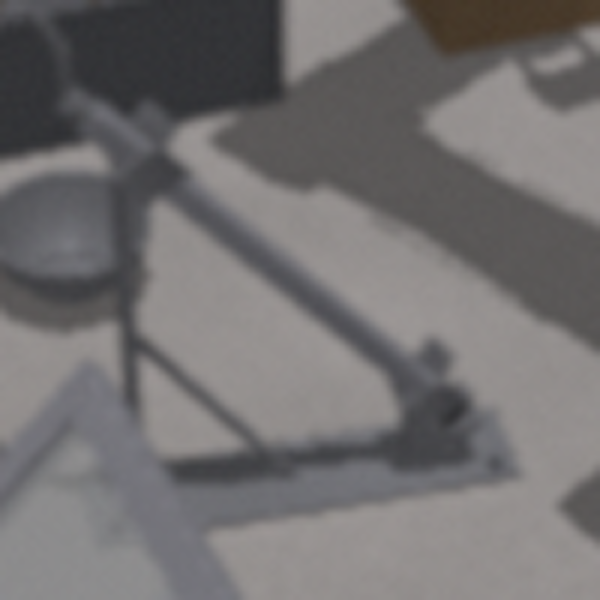

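View pics/si1.png

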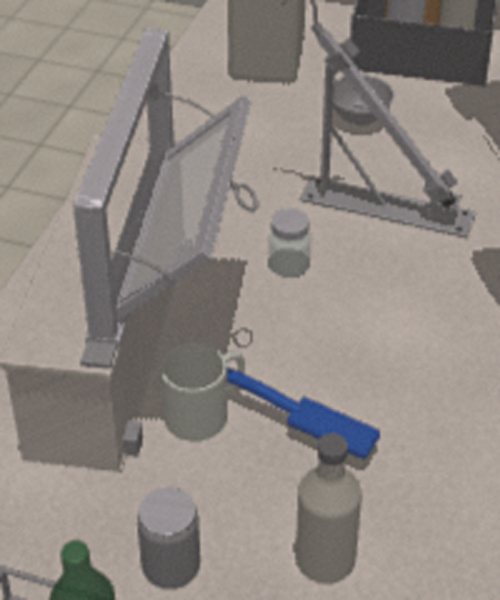

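View pics/si2.png

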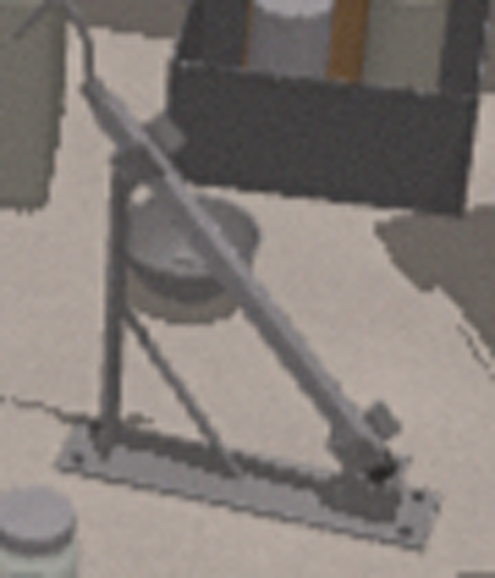

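```bash
python3 - <<'E'
from h import *
np.set_printoptions(precision=4,suppress=True)
a=load('scene0.png');b=load('side0.png')
S=lambda u,v:ray(a,225+u/6-.5,110+v/6-.5); T=lambda u,v:ray(b,280+u/5.5-.5,135+v/5.5-.5)
print('foot',tri([S(455,405),T(385,468)])); print('tubeend',tri([S(70,95),T(90,85)]))
print('eye',tri([ray(a,150+303/2.5,110+265/2.5),ray(b,170+247/2.5,140+197/2.5)]))
s=lambda u,v,z:onz(a,150+u/2.5,110+v/2.5,z); t=lambda u,v,z:onz(b,170+u/2.5,140+v/2.5,z)
print('frame top', s(90,117,.383),s(212,385,.383),s(250,378,.383), t(165,32,.383),t(78,200,.383),t(102,203,.383),t(150,32,.383))
print('flaptop far',tri([ray(a,150+225/2.5,110+152/2.5),ray(b,170+247/2.5,140+98/2.5)]))
print('flaptop near',tri([ray(a,150+352/2.5,110+360/2.5),ray(b,170+208/2.5,140+258/2.5)]))
print('box', s(148,595,.178),s(275,545,.178),t(8,365,.178),t(118,372,.178), t(20,460,0),t(120,468,0))
q=lambda u,v:onz(b,280+u/5.5-.5,135+v/5.5-.5,0.006)
print('plate',q(425,548),q(438,490),q(57,465),q(75,425))
for n,z,u,v in(('mug',0.092,196,370),('jar',.085,290,225),('can',.1,169,515),('bottle',.2,333,445),('bowl',.05,361,95)): print(n,t(u,v,z))
for i,(f,x0,y0) in enumerate((('scene0.png',205,80),('side0.png',260,100))):
    im=cv2.imread('pics/'+f)[y0:y0+80,x0:x0+80]; im=cv2.resize(im,None,fx=7,fy=7,interpolation=cv2.INTER_CUBIC); cv2.imwrite(f'pics/hk{i}.png',im)
h=np.hstack([cv2.imread('pics/hk0.png')[:,:400],cv2.imread('pics/hk1.png')[:,:400]]); cv2.imwrite('pics/hk.png',h)
E
```

```text
foot (array([ 0.3862, -0.2639,  0.0472]), [np.float64(0.0009140191003636073), np.float64(0.0009140191003636414)])
tubeend (array([ 0.6003, -0.2675,  0.3024]), [np.float64(0.0018263715090744061), np.float64(0.0018263715090744536)])
eye (array([0.5818, 0.0818, 0.2707]), [np.float64(0.0010233888535914441), np.float64(0.0010233888535914068)])
frame top [ 0.7592 -0.0613  0.383 ] [0.7035 0.2779 0.383 ] [0.6741 0.2789 0.383 ] [ 0.7374 -0.0613  0.383 ] [0.702  0.2717 0.383 ] [0.6765 0.2684 0.383 ] [ 0.7551 -0.0555  0.383 ]
flaptop far (array([ 0.6298, -0.0607,  0.3081]), [np.float64(0.0006939453199575263), np.float64(0.0006939453199574378)])
flaptop near (array([0.5757, 0.2292, 0.3035]), [np.float64(0.0019413851997697087), np.float64(0.0019413851997697783)])
box [0.7836 0.334  0.178 ] [0.6678 0.3171 0.178 ] [0.7766 0.338  0.178 ] [0.6565 0.3097 0.178 ] [0.7888 0.3314 0.    ] [0.6694 0.3051 0.    ]
plate [ 0.3503 -0.2385  0.006 ] [ 0.353 -0.301  0.006] [ 0.6089 -0.245   0.006 ] [ 0.6096 -0.2915  0.006 ]
mug [0.6057 0.207  0.092 ]
jar [ 0.5787 -0.0913  0.085 ]
can [0.558  0.4162 0.1   ]
bottle [0.3994 0.3516 0.2   ]
bowl [ 0.5749 -0.478   0.05  ]
```

View pics/hk.png

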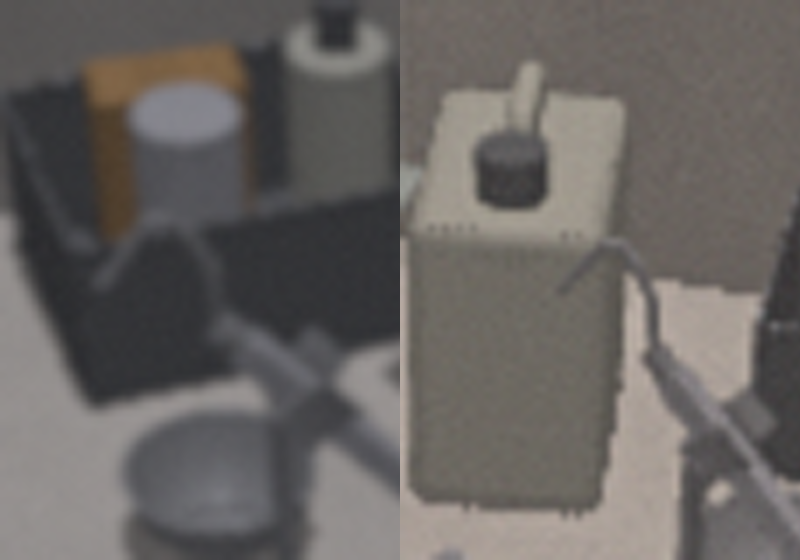

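```bash
python3 - <<'E'
from h import *
np.set_printoptions(precision=4,suppress=True)
a=load('scene0.png');b=load('side0.png')
A=lambda u,v:ray(a,205+u/7-.5,80+v/7-.5); B=lambda u,v:ray(b,260+(u-400)/7-.5,100+v/7-.5)
print('tip',tri([A(97,285),B(562,290)]));print('bend',tri([A(150,218),B(605,243)]));print('tubeend',tri([A(222,330),B(655,355)]))
s=R.from_euler('xyz',get_state()['eef_rot'],degrees=True).as_matrix(); print(s)
for z,u,v in((.049,349,298),(.03,285,291)): print('brush',onz(a,u,v,z))
# yaw of tool z about vertical
E
```

```text
tip (array([ 0.6507, -0.2743,  0.3249]), [np.float64(0.0016706043342264575), np.float64(0.0016706043342266396)])
bend (array([ 0.6268, -0.2657,  0.3599]), [np.float64(0.001325105036766897), np.float64(0.00132510503676677)])
tubeend (array([ 0.6004, -0.267 ,  0.2999]), [np.float64(0.00028121743481233723), np.float64(0.0002812174348122985)])
[[-0.0005 -0.2646  0.9644]
 [ 0.0012  0.9644  0.2646]
 [-1.      0.0013 -0.0002]]
brush [0.4015 0.2315 0.049 ]
brush [0.5606 0.1558 0.03  ]
```

```bash
python3 - <<'E'
from h import *
np.set_printoptions(precision=4,suppress=True)
a=load('scene0.png');b=load('side0.png')
ims=[]
for f,x0,y0 in(('scene0.png',230,115),('side0.png',290,145)):
    im=cv2.imread('pics/'+f)[y0:y0+40,x0:x0+38]; ims.append(cv2.resize(im,None,fx=10,fy=10,interpolation=cv2.INTER_CUBIC))
cv2.imwrite('pics/lip.png',np.hstack(ims))
ims=[]
for f,x0,y0 in(('scene0.png',280,160),('side0.png',330,198)):
    im=cv2.imread('pics/'+f)[y0:y0+40,x0:x0+38]; ims.append(cv2.resize(im,None,fx=10,fy=10,interpolation=cv2.INTER_CUBIC))
cv2.imwrite('pics/lip2.png',np.hstack(ims))
E
```

```text
(no output)
```

View pics/lip.png

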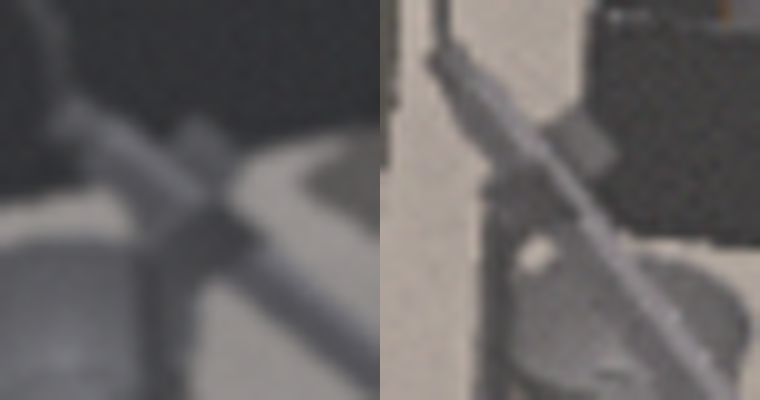

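View pics/lip2.png

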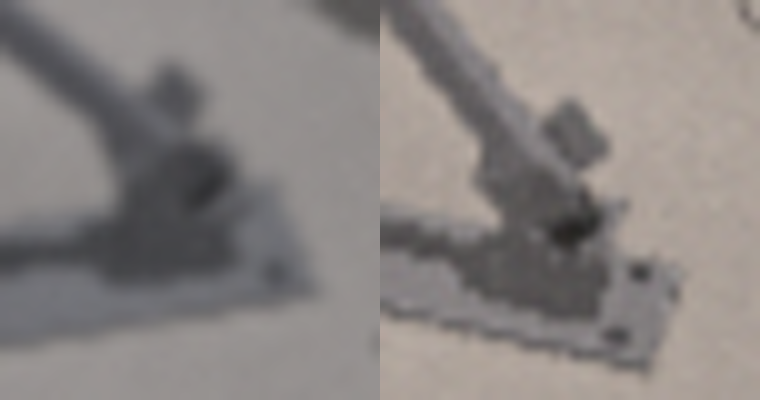

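```bash
python3 - <<'E'
from h import *
np.set_printoptions(precision=4,suppress=True)
a=load('scene0.png');b=load('side0.png')
foot=np.array([.383,-.2655,.035]);ya=np.radians(-1);c,s=np.cos(np.radians(50)),np.sin(np.radians(50))
X=np.array([c*np.cos(ya),c*np.sin(ya),s]);Y=np.array([-np.sin(ya),np.cos(ya),0]);Z=np.cross(X,Y);M=np.array([X,Y,Z])
A=lambda u,v:ray(a,230+u/10-.5,115+v/10-.5); B=lambda u,v:ray(b,290+(u-380)/10-.5,145+v/10-.5)
for p,q in(((197,118),(575,105)),((235,165),(618,155)),((60,100),(440,55))):
    r=tri([A(*p),B(*q)]); print(r[0],r[1][0],M@(r[0]-foot))
A=lambda u,v:ray(a,280+u/10-.5,160+v/10-.5); B=lambda u,v:ray(b,330+(u-380)/10-.5,198+v/10-.5)
for p,q in(((172,62),(570,97)),((203,100),(608,145))):
    r=tri([A(*p),B(*q)]); print(r[0],r[1][0],M@(r[0]-foot))
E
```

```text
[ 0.5573 -0.2862  0.2789] 0.001359811134251806 [ 0.2991 -0.0176  0.023 ]
[ 0.5437 -0.297   0.2528] 0.00011423807899599132 [ 0.2705 -0.0287  0.0165]
[ 0.6019 -0.2701  0.3021] 0.003310708665864311 [ 0.3453 -0.0008  0.004 ]
[ 0.3973 -0.2783  0.0911] 0.00044611951712474583 [ 0.0523 -0.0125  0.0249]
[ 0.3825 -0.2849  0.066 ] 0.00075054673047767 [ 0.0236 -0.0194  0.02  ]
```

```bash
python3 -m creep '{"jaw":[-1,-1,-1,-1,-1,-1,-1,-1,-1,-1],"translation":[[-0.003,0.026,0.037],[-0.003,0.026,0.037],[-0.003,0.026,0.037],[-0.003,0.026,0.037],[-0.003,0.026,0.037],[-0.003,0.026,0.037],[-0.003,0.026,0.037],[-0.003,0.026,0.037],[-0.003,0.026,0.037],[-0.003,0.026,0.037]],"roll":[0,0,0,0,0,0,0,0,0,0]}' 30
```

```text
time_s: 1.15
tcp_pos: [0.4674, -0.3005, 0.2567]
eef_rot: [35.0, 90.0, 50.4]
contact_force: [1.1, -0.8, -0.1]
gripper_width: 0.0876
```

```bash
python3 -m creep '{"jaw":[-1,-1,-1,-1,-1,-1,-1,-1,-1,-1],"translation":[[0,0,0],[0,0,0],[0,0,0],[0,0.0165,0.0145],[0,0.0165,0.0145],[0,0,0],[0,0,0],[0,0,0],[0,0,0],[0,0,0]],"roll":[0.095,0.095,0.095,0,0,0,0,0,0,0]}'
python3 - <<'E'
from h import *
np.set_printoptions(precision=4,suppress=True)
s=get_state(); print(s['tcp_pos'],R.from_euler('xyz',s['eef_rot'],degrees=True).as_matrix())
c=snap('wrist','wrist1.png')
E
```

```text
time_s: 2.15
tcp_pos: [0.4958, -0.2702, 0.2566]
eef_rot: [-18.7, 90.0, -19.7]
contact_force: [0.5, -1.0, -0.4]
gripper_width: 0.0879
[ 0.4958 -0.2702  0.2566] [[ 0.0001  0.0179  0.9998]
 [-0.      0.9998 -0.0179]
 [-1.     -0.      0.0001]]
```

View pics/wrist1.png

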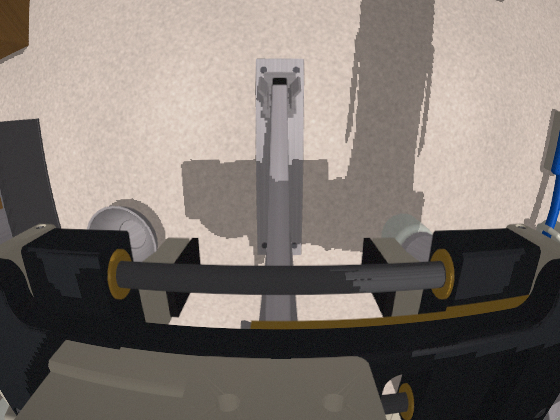

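```bash
cat >> h.py <<'E'
def wray(c,u,v,s):
    f=c['image'].shape[0]/2/np.tan(np.radians(c['fovy'])/2)
    a,b=u-c['cx'],v-c['cy']; r=np.hypot(a,b); th=r/f
    d=np.array([np.sin(th)*a/r,-np.sin(th)*b/r,-np.cos(th)]); T=np.array(c['tool_from_camera'])
    Rt=R.from_euler('xyz',s['eef_rot'],degrees=True).as_matrix()
    return s['tcp_pos']+Rt@T[:3,3], Rt@T[:3,:3]@d
E
python3 - <<'E'
from h import *
np.set_printoptions(precision=4,suppress=True)
s=get_state(); c=load('wrist1.png')
g=c['image'].astype(int).sum(2)
for r in (100,140,180,200,220,245): print(r,g[r,250:312:1].tolist())
o,d=wray(c,280,82,s); 
for z in(.035,.04): print(o+d*(z-o[2])/d[2])
im=cv2.imread('pics/wrist1.png')[50:260,240:320]; cv2.imwrite('pics/w1c.png',cv2.resize(im,None,fx=2.8,fy=2.8,interpolation=cv2.INTER_CUBIC))
E
```

```text
100 [572, 586, 597, 600, 609, 496, 528, 412, 409, 304, 298, 302, 295, 332, 394, 394, 391, 330, 335, 388, 356, 303, 388, 443, 455, 460, 459, 464, 470, 477, 470, 467, 465, 480, 479, 480, 443, 372, 358, 265, 257, 312, 385, 391, 393, 439, 511, 552, 542, 545, 549, 555, 543, 484, 606, 606, 592, 599, 597, 590, 589, 590]
140 [585, 588, 598, 587, 576, 496, 495, 518, 508, 510, 516, 517, 528, 527, 373, 304, 292, 302, 291, 292, 338, 417, 455, 463, 461, 466, 467, 465, 470, 482, 484, 470, 466, 471, 459, 465, 465, 438, 482, 535, 535, 530, 531, 522, 516, 539, 533, 537, 534, 537, 540, 535, 521, 543, 601, 601, 612, 620, 622, 621, 623, 617]
180 [358, 355, 341, 354, 349, 356, 310, 288, 284, 282, 279, 275, 282, 286, 290, 291, 279, 276, 284, 301, 307, 314, 319, 323, 325, 477, 482, 486, 446, 436, 437, 433, 435, 427, 428, 420, 418, 406, 336, 289, 283, 285, 284, 279, 289, 291, 292, 290, 293, 284, 281, 289, 309, 381, 368, 373, 375, 372, 371, 373, 373, 382]
200 [372, 375, 363, 366, 370, 369, 303, 287, 292, 284, 281, 282, 287, 295, 299, 287, 288, 293, 286, 312, 320, 321, 323, 328, 321, 327, 321, 334, 335, 340, 338, 334, 327, 331, 330, 327, 323, 322, 314, 286, 282, 284, 281, 287, 286, 288, 294, 282, 283, 278, 289, 283, 320, 372, 355, 348, 354, 352, 356, 372, 375, 366]
220 [369, 373, 369, 358, 354, 365, 364, 292, 287, 291, 281, 280, 277, 291, 289, 283, 283, 284, 319, 325, 328, 325, 325, 321, 331, 325, 331, 339, 340, 340, 344, 341, 330, 331, 332, 329, 324, 326, 322, 281, 280, 281, 289, 287, 279, 282, 300, 281, 281, 282, 286, 300, 332, 363, 360, 358, 356, 352, 355, 356, 357, 370]
245 [347, 347, 348, 348, 356, 363, 366, 314, 287, 288, 286, 241, 147, 132, 138, 140, 160, 312, 329, 326, 319, 327, 322, 328, 335, 339, 338, 332, 336, 339, 341, 340, 328, 334, 330, 326, 333, 333, 314, 288, 254, 245, 232, 236, 239, 240, 271, 406, 470, 484, 472, 455, 620, 631, 637, 622, 612, 614, 623, 631, 609, 574]
[ 0.3808 -0.2683  0.035 ]
[ 0.3814 -0.2683  0.04  ]
```

View pics/w1c.png

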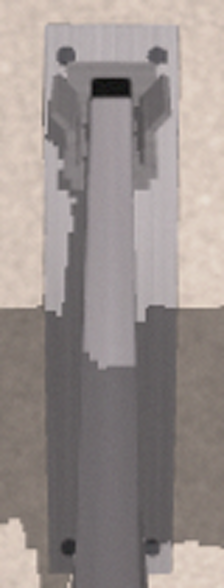

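```bash
python3 -m creep '{"jaw":[-1,-1,-1,-1,-1,-1,-1,-1,-1,-1],"translation":[[0.012,-0.001,0],[0.012,0,0],[0.012,0,0],[0.012,0,0],[0.012,0,0],[0.01,0,0],[0.008,0,0],[0.006,0,0],[0.004,0,0],[0,0,0]],"roll":[0,0,0,0,0,0,0,0,0,0]}'
python3 - <<'E'
from h import *
snap('side','side2.png');snap('scene','scene2.png');snap('wrist','wrist2.png')
a=cv2.imread('pics/side2.png')[120:260,260:400];b=cv2.imread('pics/scene2.png')[80:220,210:350]
cv2.imwrite('pics/p2.png',cv2.resize(np.hstack([a,b]),None,fx=2.8,fy=2.8,interpolation=cv2.INTER_CUBIC))
E
```

```text
time_s: 3.2
tcp_pos: [0.496, -0.2707, 0.1681]
eef_rot: [164.2, 90.0, 163.2]
contact_force: [0.2, 0.4, 0.3]
gripper_width: 0.0878
```

View pics/p2.png

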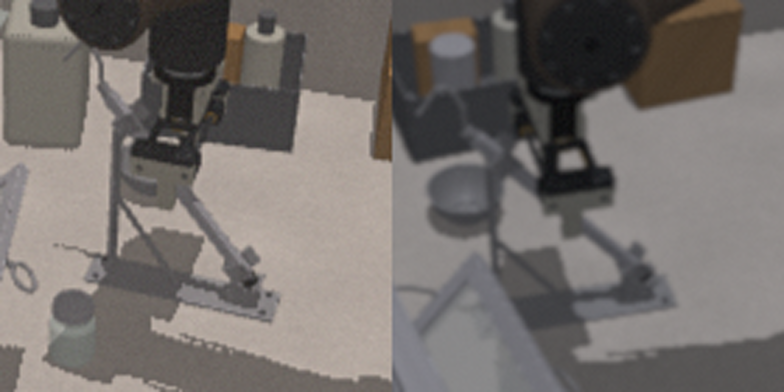

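```bash
python3 -m creep '{"jaw":[1,1,1,1,1,1,1,1,1,1],"translation":[[0,0,0],[0,0,0],[0,0,0],[0,0,0],[0,0,0],[0,0,0],[0,0,0],[0,0,0],[0,0,0],[0,0,0]],"roll":[0,0,0,0,0,0,0,0,0,0]}' 40
```

```text
time_s: 4.35
tcp_pos: [0.4962, -0.2708, 0.1686]
eef_rot: [-57.3, 90.0, -58.2]
contact_force: [0.0, -0.1, -0.6]
gripper_width: 0.0159
```

```bash
python3 -m creep '{"jaw":[1,1,1,1,1,1,1,1,1,1],"translation":[[-0.0025,0,-0.003],[-0.005,0,-0.006],[-0.005,0,-0.006],[-0.005,0,-0.006],[-0.005,0,-0.006],[-0.005,0,-0.006],[-0.005,0,-0.006],[-0.0075,0,-0.006],[-0.009,0,-0.004],[-0.009,0,-0.002]],"roll":[0,0,0,0,0,0,0,0,0,0]}'
python3 - <<'E'
from h import *
snap('side','side3.png');snap('scene','scene3.png')
a=cv2.imread('pics/side3.png')[120:260,260:400];b=cv2.imread('pics/scene3.png')[80:220,210:350]
cv2.imwrite('pics/p3.png',cv2.resize(np.hstack([a,b]),None,fx=2.8,fy=2.8,interpolation=cv2.INTER_CUBIC))
E
```

```text
time_s: 5.35
tcp_pos: [0.4448, -0.27, 0.2275]
eef_rot: [-24.9, 90.0, -25.9]
contact_force: [1.1, -0.7, -1.0]
gripper_width: 0.0151
```

View pics/p3.png

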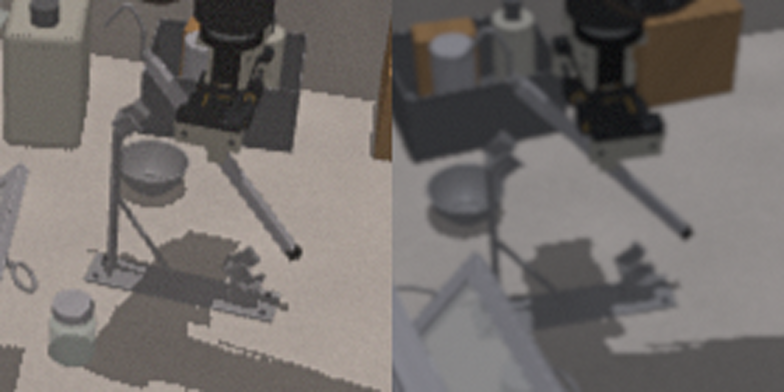

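```bash
python3 -m creep '{"jaw":[1,1,1,1,1,1,1,1,1,1],"translation":[[0,0.02,-0.003],[0,0.035,-0.005],[0,0.035,-0.005],[0,0.035,-0.005],[0,0.035,-0.005],[0,0,0],[0,0,0],[0.02,0,0],[0.03,0,0],[0.024,0,0]],"roll":[0,0,0,0,0,-0.1,-0.095,0,0,0]}' 20
python3 - <<'E'
from h import *
snap('side','side4.png');snap('scene','scene4.png')
a=cv2.imread('pics/side4.png')[120:330,200:400];b=cv2.imread('pics/scene4.png')[80:290,190:390]
cv2.imwrite('pics/p4.png',cv2.resize(np.hstack([a,b]),None,fx=2,fy=2,interpolation=cv2.INTER_CUBIC))
E
```

```text
time_s: 6.45
tcp_pos: [0.4248, -0.1093, 0.1514]
eef_rot: [53.7, 90.0, 63.9]
contact_force: [0.7, 0.9, -2.8]
gripper_width: 0.0158
```

View pics/p4.png

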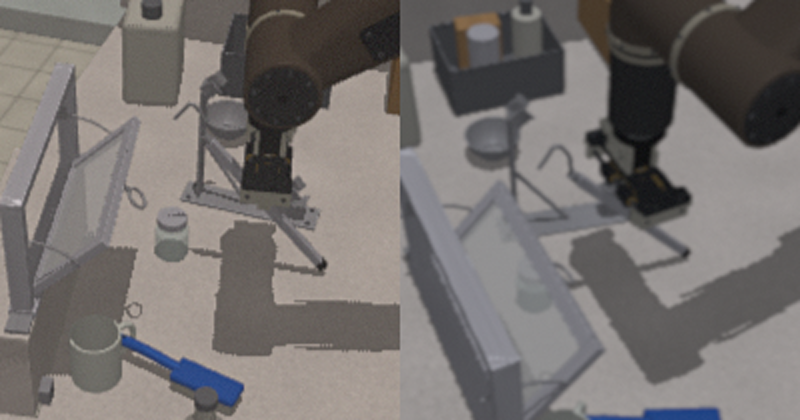

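```bash
python3 -m creep '{"jaw":[1,1,1,1,1,1,1,1,1,1],"translation":[[0.006,0,0],[0.006,0,0],[0.004,0,0],[0.004,0,0],[0.003,0,0],[0.003,0,0],[0.003,0,0],[0.003,0,0],[0.003,0,0],[0,0,0]],"roll":[0,0,0,0,0,0,0,0,0,0]}' 20
python3 - <<'E'
from h import *
snap('side','side5.png');snap('scene','scene5.png')
a=cv2.imread('pics/side5.png')[120:330,200:400];b=cv2.imread('pics/scene5.png')[80:290,190:390]
cv2.imwrite('pics/p5.png',cv2.resize(np.hstack([a,b]),None,fx=2,fy=2,interpolation=cv2.INTER_CUBIC))
E
```

```text
time_s: 7.55
tcp_pos: [0.4244, -0.1096, 0.1171]
eef_rot: [173.4, 89.9, -176.4]
contact_force: [1.6, 0.5, 2.1]
gripper_width: 0.0162
```

View pics/p5.png

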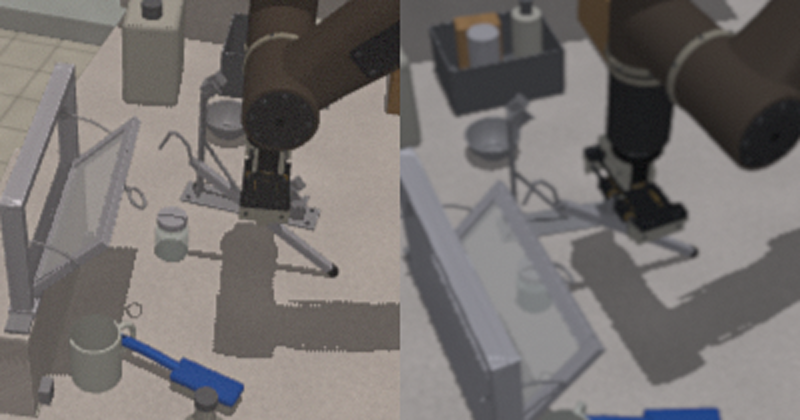

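```bash
python3 - <<'E'
from h import *
o=[]
for f,x0,y0 in(('scene5.png',255,165),('side5.png',270,175)):
    im=cv2.imread('pics/'+f)[y0:y0+50,x0:x0+50]; o.append(cv2.resize(im,None,fx=8,fy=8,interpolation=cv2.INTER_CUBIC))
cv2.imwrite('pics/hk5.png',np.hstack(o))
E
```

```text
(no output)
```

View pics/hk5.png

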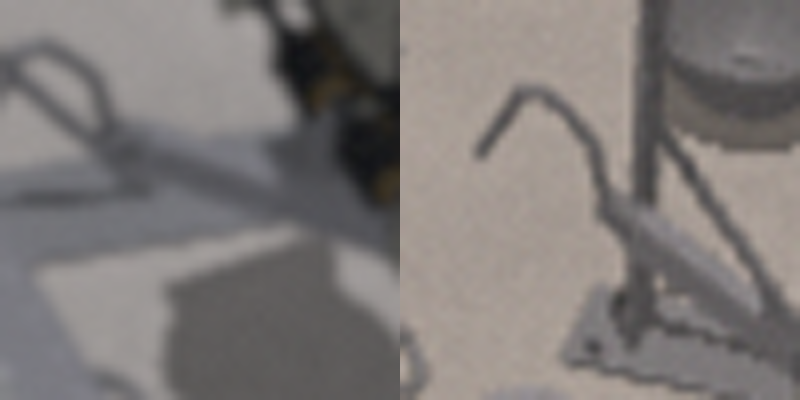

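```bash
python3 - <<'E'
from h import *
o=[]
for f,x0,y0 in(('scene5.png',235,160),):
    im=cv2.imread('pics/'+f)[y0:y0+45,x0:x0+60]; o.append(cv2.resize(im,None,fx=12,fy=12,interpolation=cv2.INTER_CUBIC))
cv2.imwrite('pics/hk5b.png',np.hstack(o))
E
```

```text
(no output)
```

View pics/hk5b.png

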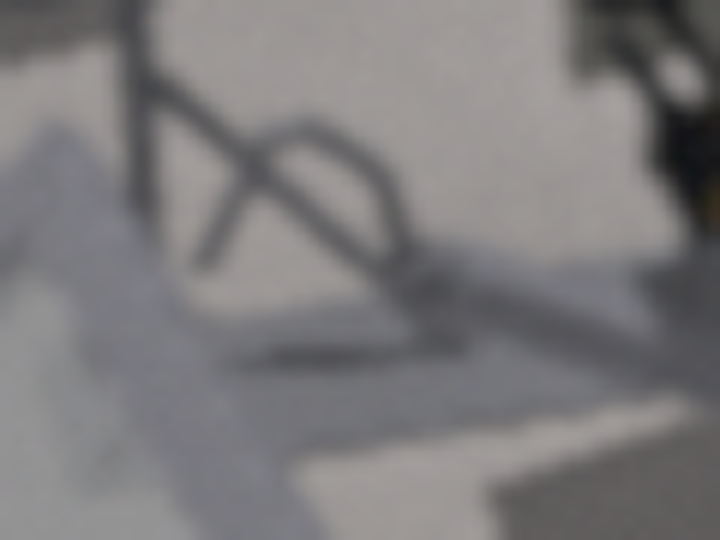

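```bash
python3 - <<'E'
from h import *
np.set_printoptions(precision=4,suppress=True)
a=load('scene5.png');b=load('side5.png')
A=lambda u,v:ray(a,235+u/12-.5,160+v/12-.5);B=lambda u,v:ray(b,270+(u-400)/8-.5,175+v/8-.5)
tip=tri([A(205,267),B(478,156)]);bd=tri([A(265,145),B(520,93)]);te=tri([A(410,265),B(606,202)])
ft=tri([ray(a,190+292/2,80+252/2),ray(b,200+333/2,120+270/2)])
for r in(tip,bd,te,ft):print(r[0],r[1][0])
d=te[0]-ft[0]; print(np.degrees(np.arctan2(d[2],np.hypot(d[0],d[1]))),np.degrees(np.arctan2(d[1],d[0])),np.linalg.norm(d))
d=tip[0]-bd[0]; print('finger below hor',np.degrees(np.arctan2(-d[2],np.hypot(d[0],d[1]))),np.linalg.norm(d))
d=tip[0]-ft[0];print(np.degrees(np.arctan2(d[2],np.hypot(d[0],d[1]))),np.degrees(np.arctan2(d[1],d[0])),np.linalg.norm(d))
s=get_state();print(s['tcp_pos'],s['contact_force'],tip[0]-s['tcp_pos'])
E
```

```text
[ 0.5982 -0.0724  0.2497] 0.001103616750339481
[ 0.5823 -0.0758  0.2817] 0.000603241070769162
[ 0.5471 -0.0819  0.2308] 0.00022635125170932053
[ 0.2972 -0.131   0.0128] 0.0007104088871038141
40.5670064055909 11.12923438800826 0.3352042171281074
finger below hor 63.02604696750396 0.03585859912963086
37.68163690916347 11.014668865932315 0.3874946165446721
[ 0.4243 -0.1097  0.1172] [1.7228 1.1663 0.4555] [0.174  0.0372 0.1325]
```

```bash
python3 - <<'E'
from h import *
o=[]
for f,x0,y0 in(('scene5.png',250,195),('side5.png',247,195)):
    im=cv2.imread('pics/'+f)[y0:y0+40,x0:x0+40]; o.append(cv2.resize(im,None,fx=10,fy=10,interpolation=cv2.INTER_CUBIC))
cv2.imwrite('pics/eye5.png',np.hstack(o))
E
```

```text
(no output)
```

View pics/eye5.png

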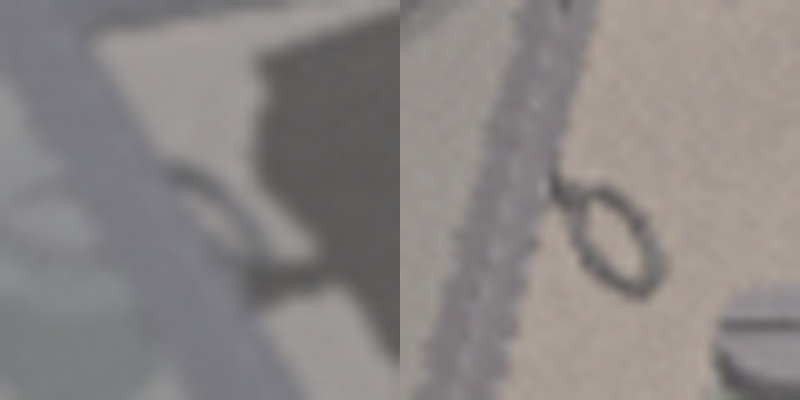

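```bash
python3 - <<'E'
from h import *
np.set_printoptions(precision=4,suppress=True)
a=load('scene5.png');b=load('side5.png')
o,d=ray(b,268.2,218.5)
for yw in(9.5,10.5):
  n=np.array([-np.sin(np.radians(yw)),np.cos(np.radians(yw)),0])
  for m in ([.6028,.0843,0],[.6028,.0863,0]): 
    p=o+d*(n@(np.array(m)-o))/(n@d); print(yw,p,proj(a,p), (np.array(proj(a,p))+.5-[250,195])*10)
# project predicted ring for check
def ring(eye,yw,th):
    x=np.array([np.cos(yw),np.sin(yw),0]);y=np.array([-np.sin(yw),np.cos(yw),0]);z=np.array([0,0,1.])
    u=-np.sin(th)*x+np.cos(th)*z; nn=np.cos(th)*x+np.sin(th)*z
    return [eye+.0165*(np.cos(t)*nn+np.sin(t)*y) for t in np.linspace(0,2*np.pi,40)]
pts=ring(np.array([.582,.082,.2707]),np.radians(10),.78)
for c,f,x0,y0 in((a,'scene5.png',250,195),(b,'side5.png',247,195)):
    im=cv2.imread('pics/'+f)[y0:y0+40,x0:x0+40];im=cv2.resize(im,None,fx=10,fy=10,interpolation=cv2.INTER_CUBIC)
    for p in pts:
        u=(np.array(proj(c,p))+.5-[x0,y0])*10; cv2.circle(im,(int(u[0]),int(u[1])),2,(0,0,255),-1)
    cv2.imwrite('pics/e_'+f,im)
cv2.imwrite('pics/e5.png',np.hstack([cv2.imread('pics/e_scene5.png'),cv2.imread('pics/e_side5.png')]))
E
```

```text
9.5 [0.5844 0.0812 0.2696] (np.float64(270.0528434367819), np.float64(216.7335274203696)) [205.5284 222.3353]
9.5 [0.5838 0.0831 0.2712] (np.float64(270.4927674873633), np.float64(216.799419818947)) [209.9277 222.9942]
10.5 [0.5846 0.0809 0.2693] (np.float64(269.9807969693177), np.float64(216.7227362064226)) [204.808  222.2274]
10.5 [0.5839 0.0828 0.271 ] (np.float64(270.41783194954314), np.float64(216.7881958762707)) [209.1783 222.882 ]
```

View pics/e5.png

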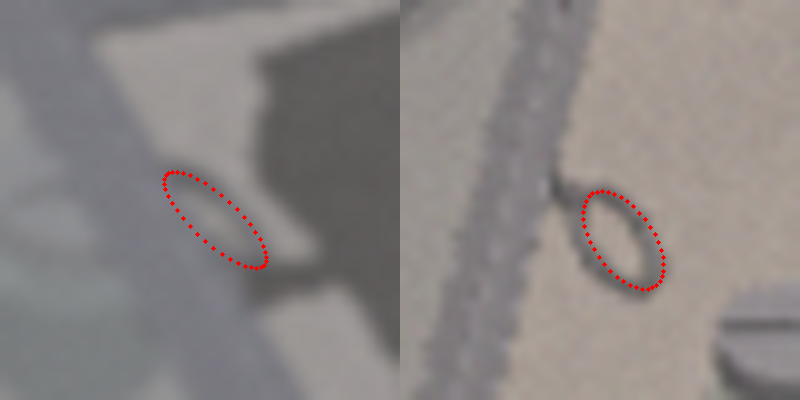

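```bash
python3 -m creep '{"jaw":[1,1,1,1,1,1,1,1,1,1],"translation":[[0,0,0],[0,0,0],[-0.012,0,-0.004],[-0.02,0,-0.004],[-0.014,0.015,0],[0,0.03,0],[0,0.035,0],[0,0.035,0],[0,0.025,0.004],[0,0.014,0.004]],"roll":[0,0,0,0,0,0,0,0,0,0]}' 60
python3 - <<'E'
from h import *
snap('side','side6.png');snap('scene','scene6.png')
a=cv2.imread('pics/side6.png')[150:290,200:340];b=cv2.imread('pics/scene6.png')[150:290,200:340]
cv2.imwrite('pics/p6.png',cv2.resize(np.hstack([a,b]),None,fx=2.8,fy=2.8,interpolation=cv2.INTER_CUBIC))
E
```

```text
time_s: 8.65
tcp_pos: [0.3962, 0.0431, 0.1631]
eef_rot: [179.0, 89.9, -170.7]
contact_force: [-0.3, 0.2, -2.2]
gripper_width: 0.0158
```

View pics/p6.png

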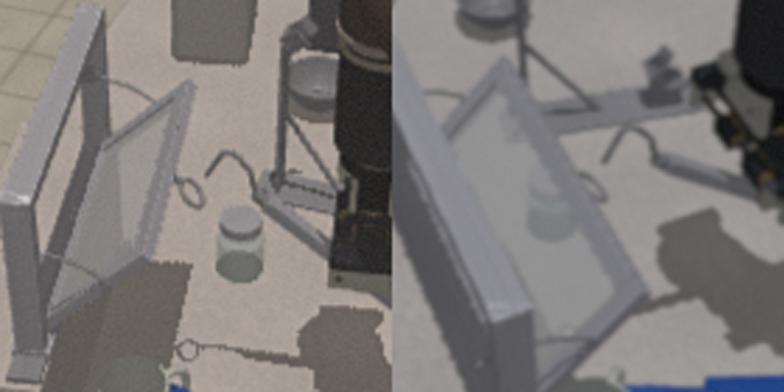

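```bash
python3 - <<'E'
from h import *
o=[]
for f,x0,y0 in(('scene6.png',255,185),('side6.png',252,192)):
    im=cv2.imread('pics/'+f)[y0:y0+40,x0:x0+40]; o.append(cv2.resize(im,None,fx=10,fy=10,interpolation=cv2.INTER_CUBIC))
cv2.imwrite('pics/e6.png',np.hstack(o))
E
```

```text
(no output)
```

View pics/e6.png

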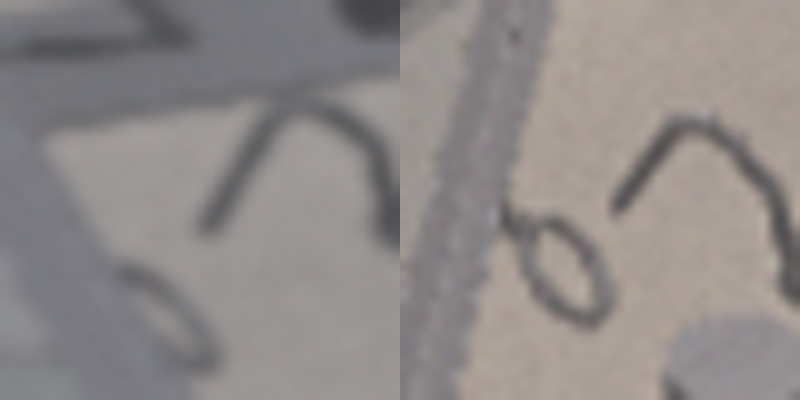

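```bash
python3 - <<'E'
from h import *
np.set_printoptions(precision=4,suppress=True)
a=load('scene6.png');b=load('side6.png')
A=lambda u,v:ray(a,255+u/10-.5,185+v/10-.5);B=lambda u,v:ray(b,252+(u-400)/10-.5,192+v/10-.5)
tip=tri([A(205,232),B(618,210)]);bd=tri([A(275,110),B(680,125)]);e=tri([A(165,318),B(565,270)])
for r in(tip,bd,e):print(r[0],r[1][0])
d=tip[0]-bd[0];d/=np.linalg.norm(d);print(d,np.degrees(np.arcsin(-d[2])))
w=e[0]-tip[0];print('eye-tip',w,'along',w@d,'perp',w-w@d*d, tip[0]-get_state()['tcp_pos'])
E
```

```text
[0.5703 0.0751 0.2918] 0.0004746872554201669
[0.5523 0.0719 0.326 ] 0.0010887055175992663
[0.5832 0.0853 0.2741] 0.0008575016912522978
[ 0.4645  0.084  -0.8816] 61.83513242823985
eye-tip [ 0.0128  0.0102 -0.0177] along 0.022446383997228602 perp [0.0024 0.0083 0.0021] [0.1735 0.0321 0.1287]
```

```bash
python3 -m creep '{"jaw":[1,1,1,1,1,1,1,1,1,1],"translation":[[0,0.006,0],[0.004,0,0.003],[0.005,0,0.003],[0.005,0,0.003],[0.005,0,0.003],[0.005,0,0.003],[0.004,0,0.003],[0.004,0,0.002],[0.003,0,0.002],[0,0,0]],"roll":[0,0,0,0,0,0,0,0,0,0]}' 60
python3 - <<'E'
from h import *
snap('side','side7.png');snap('scene','scene7.png')
o=[]
for f,x0,y0 in(('scene7.png',250,190),('side7.png',247,190)):
    im=cv2.imread('pics/'+f)[y0:y0+40,x0:x0+40]; o.append(cv2.resize(im,None,fx=10,fy=10,interpolation=cv2.INTER_CUBIC))
cv2.imwrite('pics/e7.png',np.hstack(o))
E
```

```text
time_s: 9.75
tcp_pos: [0.4183, 0.0518, 0.1281]
eef_rot: [-158.6, 90.0, -148.4]
contact_force: [-0.6, -0.4, -3.0]
gripper_width: 0.0156
```

View pics/e7.png

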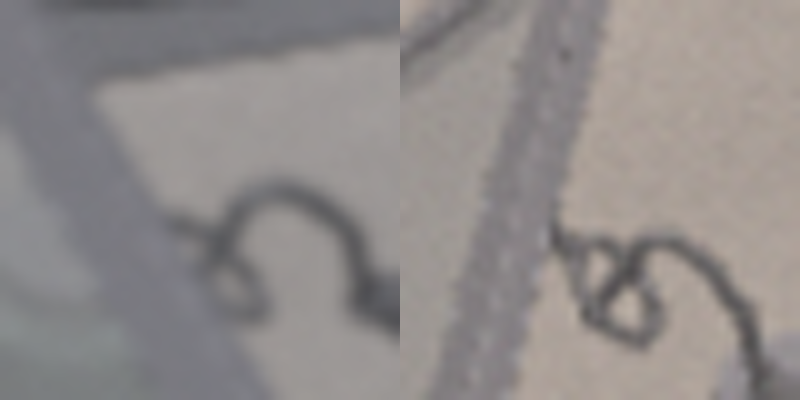

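```bash
python3 - <<'E'
from h import *
np.set_printoptions(precision=4,suppress=True)
a=load('scene7.png');b=load('side7.png')
t=get_state()['tcp_pos']+np.array([.1735,.0321,.1287])
for c,x0,y0 in((a,250,190),(b,247,190)): print((np.array(proj(c,t))+.5-[x0,y0])*10)
E=np.array([.584,.083,.271]);th=np.radians(45);xv=np.array([.984,.179,0]);yv=np.array([-.179,.984,0]);z=np.array([0,0,1])
ex=np.cos(th)*xv+np.sin(th)*z; ez=-np.sin(th)*xv+np.cos(th)*z
w=t-E; print(w@ex,w@yv,w@ez)
E
```

```text
[179.9615 318.268 ]
[191.0557 322.5723]
-0.004206419944595288 -0.00048658318886941285 -0.015222171381839938
```

```bash
python3 -m creep '{"jaw":[1,1,1,1,1,1,1,1,1,1],"translation":[[0,0,0],[-0.0015,0,0.003],[-0.0015,0,0.003],[-0.0015,0,0.003],[-0.004,0,0.0027],[-0.004,0,0.0027],[-0.004,0,0.0028],[-0.004,0,0.0028],[-0.004,0,0.0028],[-0.004,0,0.0028]],"roll":[0,0,0,0,0,0,0,0,0,0]}' 60
python3 - <<'E'
from h import *
snap('side','side8.png');snap('scene','scene8.png')
o=[]
for f,x0,y0 in(('scene8.png',230,170),('side8.png',227,170)):
    im=cv2.imread('pics/'+f)[y0:y0+60,x0:x0+60]; o.append(cv2.resize(im,None,fx=6.6,fy=6.6,interpolation=cv2.INTER_CUBIC))
cv2.imwrite('pics/e8.png',np.hstack(o))
E
```

```text
time_s: 10.85
tcp_pos: [0.4437, 0.0564, 0.1574]
eef_rot: [65.9, 90.0, 76.1]
contact_force: [-1.6, -0.2, -4.3]
gripper_width: 0.0154
```

View pics/e8.png

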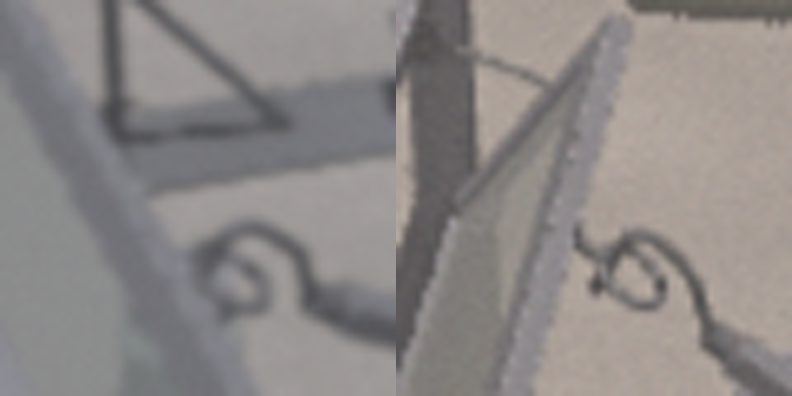

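```bash
python3 -m creep '{"jaw":[1,1,1,1,1,1,1,1,1,1],"translation":[[-0.0031,0,0.0027],[-0.003,0,0.0027],[-0.0029,0,0.0027],[-0.0028,0,0.0028],[-0.0027,0,0.0028],[-0.0026,0,0.0028],[-0.0025,0,0.0029],[-0.0024,0,0.0029],[-0.0023,0,0.003],[-0.0022,0,0.003]],"roll":[0,0,0,0,0,0,0,0,0,0]}' 60
python3 - <<'E'
from h import *
snap('side','side9.png');snap('scene','scene9.png')
o=[]
for f,x0,y0 in(('scene9.png',220,160),('side9.png',217,160)):
    im=cv2.imread('pics/'+f)[y0:y0+60,x0:x0+60]; o.append(cv2.resize(im,None,fx=6.6,fy=6.6,interpolation=cv2.INTER_CUBIC))
cv2.imwrite('pics/e9.png',np.hstack(o))
E
```

```text
time_s: 11.95
tcp_pos: [0.4715, 0.0614, 0.1837]
eef_rot: [170.2, 90.0, -179.6]
contact_force: [-1.1, -0.0, -3.5]
gripper_width: 0.0158
```

View pics/e9.png

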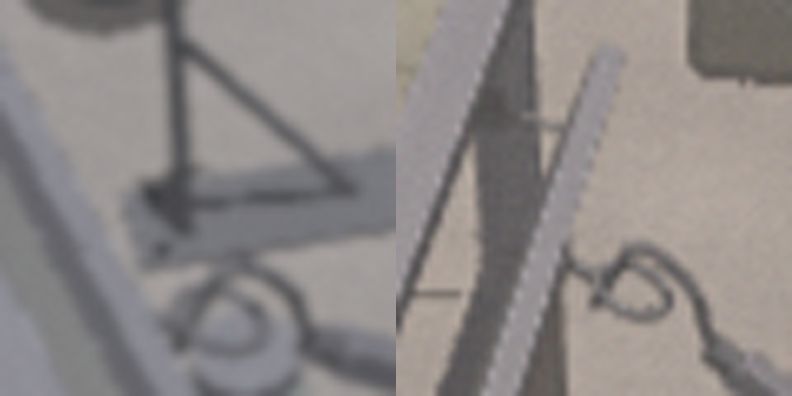

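```bash
python3 -m creep '{"jaw":[1,1,1,1,1,1,1,1,1,1],"translation":[[-0.0022,0,0.0031],[-0.0021,0,0.0032],[-0.002,0,0.0032],[-0.002,0,0.0032],[-0.0019,0,0.0033],[-0.0018,0,0.0033],[-0.0017,0,0.0033],[-0.0016,0,0.0033],[-0.0015,0,0.0034],[-0.0014,0,0.0034]],"roll":[0,0,0,0,0,0,0,0,0,0]}' 60
python3 - <<'E'
from h import *
snap('side','side10.png');snap('scene','scene10.png')
o=[]
for f,x0,y0 in(('scene10.png',210,150),('side10.png',210,150)):
    im=cv2.imread('pics/'+f)[y0:y0+60,x0:x0+60]; o.append(cv2.resize(im,None,fx=6.6,fy=6.6,interpolation=cv2.INTER_CUBIC))
cv2.imwrite('pics/e10.png',np.hstack(o))
E
```

```text
time_s: 13.05
tcp_pos: [0.5037, 0.0672, 0.2018]
eef_rot: [-170.7, 90.0, -160.5]
contact_force: [-1.7, -0.3, -3.2]
gripper_width: 0.0154
```

View pics/e10.png

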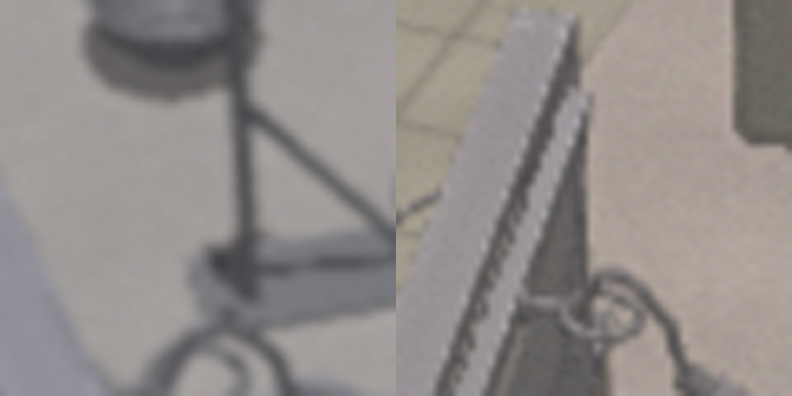

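```bash
python3 -m creep '{"jaw":[1,1,1,1,1,1,1,1,1,1],"translation":[[-0.0011,0,0.0026],[-0.001,0,0.0026],[-0.0009,0,0.0026],[-0.0008,0,0.0026],[-0.0007,0,0.0025],[-0.0006,0,0.002],[-0.0006,0,0.002],[-0.0005,0,0.002],[-0.0003,0,0.002],[-0.0002,0,0.002]],"roll":[0,0,0,0,0,0,0,0,0,0]}' 60
python3 - <<'E'
from h import *
snap('side','side11.png');snap('scene','scene11.png')
o=[]
for f,x0,y0 in(('scene11.png',205,175),('side11.png',205,150)):
    im=cv2.imread('pics/'+f)[y0:y0+60,x0:x0+60]; o.append(cv2.resize(im,None,fx=6.6,fy=6.6,interpolation=cv2.INTER_CUBIC))
cv2.imwrite('pics/e11.png',np.hstack(o))
E
```

```text
time_s: 14.15
tcp_pos: [0.5221, 0.07, 0.206]
eef_rot: [-176.7, 89.5, -166.6]
contact_force: [-12.7, -1.5, -9.7]
gripper_width: 0.0157
```

View pics/e11.png

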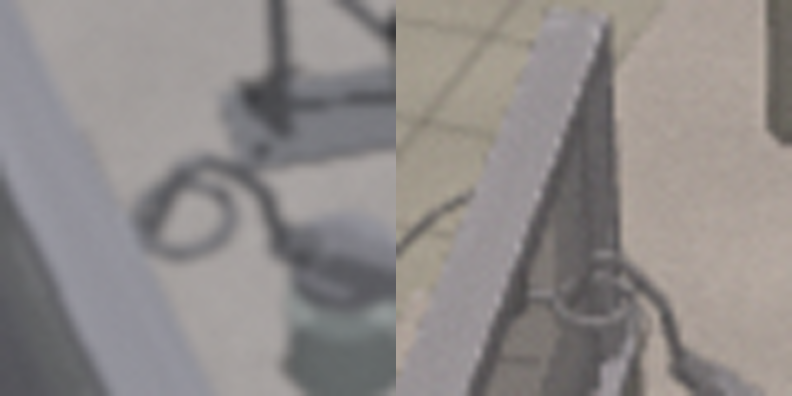

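```bash
python3 - <<'E'
from h import *
np.set_printoptions(precision=4,suppress=True)
a=load('scene11.png');b=load('side11.png')
A=lambda u,v:ray(a,205+u/6.6-.5,175+v/6.6-.5);B=lambda u,v:ray(b,205+(u-396)/6.6-.5,150+v/6.6-.5)
print(tri([A(188,212),B(595,289)]))
print('expect',np.array([.584,.083,.271])+.0961*np.array([.984,.179,0])+[0,0,.0749])
print(get_state()['contact_force'])
E
python3 -m creep '{"jaw":[1,1,1,1,1,1,1,1,1,1],"translation":[[0,0,0],[0,0,0],[0,0,-0.002],[0,0,-0.002],[0,0,-0.002],[0,0,-0.002],[0,0,-0.002],[0,0,-0.001],[0,0,0],[0,0,0]],"roll":[0,0,0,0,0,0,0,0,0,0]}' 60
python3 - <<'E'
from h import *
snap('side','side12.png');snap('scene','scene12.png')
o=[]
for f,x0,y0 in(('scene12.png',205,175),('side12.png',205,150)):
    im=cv2.imread('pics/'+f)[y0:y0+60,x0:x0+60]; o.append(cv2.resize(im,None,fx=6.6,fy=6.6,interpolation=cv2.INTER_CUBIC))
cv2.imwrite('pics/e12.png',np.hstack(o))
E
```

```text
(array([0.6764, 0.107 , 0.3585]), [np.float64(0.00043991311776153257), np.float64(0.00043991311776133736)])
expect [0.6786 0.1002 0.3459]
[-10.9214  -1.9595  -8.2603]
time_s: 15.25
tcp_pos: [0.5155, 0.0693, 0.2087]
eef_rot: [7.0, 90.0, 17.2]
contact_force: [0.5, 0.0, -2.8]
gripper_width: 0.0154
```

View pics/e12.png

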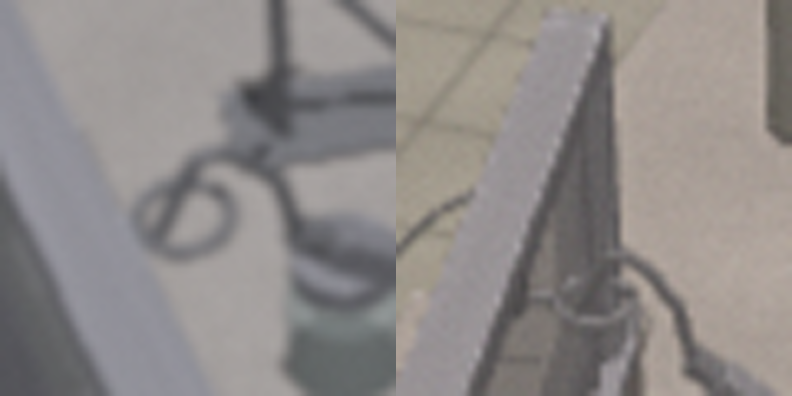

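```bash
python3 -m creep '{"jaw":[1,1,1,1,1,1,1,1,1,1],"translation":[[-0.002,0,-0.001],[-0.002,0,-0.001],[-0.002,0,-0.001],[-0.002,0,-0.001],[-0.002,0,-0.001],[-0.002,0,-0.001],[-0.002,0,-0.001],[-0.002,0,-0.001],[-0.002,0,-0.001],[0,0,0]],"roll":[0,0,0,0,0,0,0,0,0,0]}' 60
python3 - <<'E'
from h import *
snap('side','side13.png');snap('scene','scene13.png')
o=[]
for f,x0,y0 in(('scene13.png',205,165),('side13.png',205,145)):
    im=cv2.imread('pics/'+f)[y0:y0+60,x0:x0+60]; o.append(cv2.resize(im,None,fx=6.6,fy=6.6,interpolation=cv2.INTER_CUBIC))
cv2.imwrite('pics/e13.png',np.hstack(o))
E
```

```text
time_s: 16.35
tcp_pos: [0.5064, 0.0677, 0.2268]
eef_rot: [9.3, 90.0, 19.5]
contact_force: [-0.1, 0.3, -2.3]
gripper_width: 0.0154
```

View pics/e13.png

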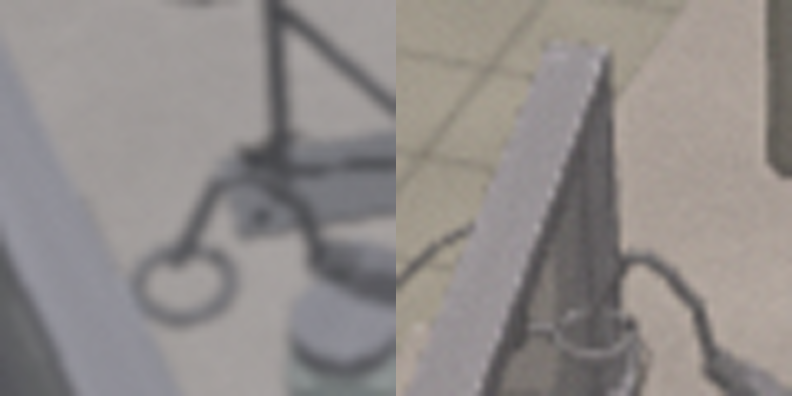

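```bash
python3 -m creep '{"jaw":[1,1,1,1,1,1,1,1,1,1],"translation":[[-0.004,0,-0.002],[-0.006,0,-0.003],[-0.006,0,-0.003],[-0.006,0,-0.004],[-0.006,0,-0.006],[-0.004,0,-0.012],[-0.003,0,-0.016],[-0.003,0,-0.02],[-0.003,0,-0.02],[-0.003,0,-0.01]],"roll":[0,0,0,0,0,0,0,0,0,0]}' 60
python3 - <<'E'
from h import *
snap('side','side14.png');snap('scene','scene14.png')
a=cv2.imread('pics/side14.png')[130:330,190:390];b=cv2.imread('pics/scene14.png')[130:330,180:380]
cv2.imwrite('pics/p14.png',cv2.resize(np.hstack([a,b]),None,fx=2,fy=2,interpolation=cv2.INTER_CUBIC))
E
```

```text
time_s: 17.45
tcp_pos: [0.4099, 0.0501, 0.2709]
eef_rot: [53.9, 90.0, 64.1]
contact_force: [-0.2, 0.1, -1.8]
gripper_width: 0.0155
```

View pics/p14.png

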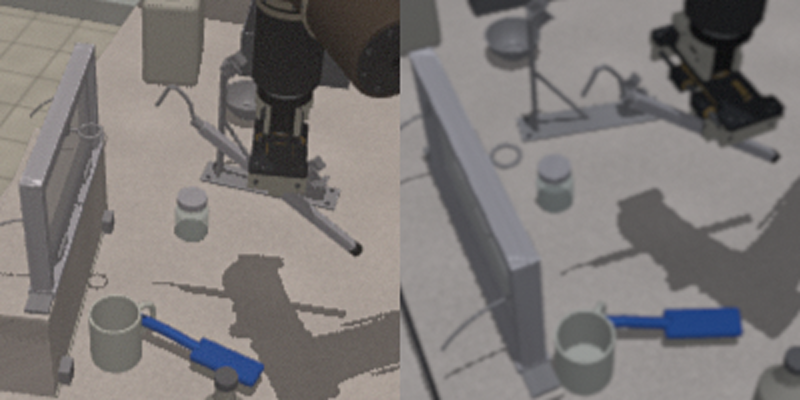

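```bash
python3 - <<'E'
from h import *
o=[]
for f,x0,y0 in(('scene14.png',262,155),('side14.png',262,165)):
    im=cv2.imread('pics/'+f)[y0:y0+50,x0:x0+50]; o.append(cv2.resize(im,None,fx=8,fy=8,interpolation=cv2.INTER_CUBIC))
o2=[]
for f,x0,y0 in(('scene14.png',345,185),('side14.png',345,230)):
    im=cv2.imread('pics/'+f)[y0:y0+25,x0:x0+50]; o2.append(cv2.resize(im,None,fx=8,fy=8,interpolation=cv2.INTER_CUBIC))
cv2.imwrite('pics/e14.png',np.vstack([np.hstack(o),np.hstack(o2)]))
E
```

```text
(no output)
```

View pics/e14.png

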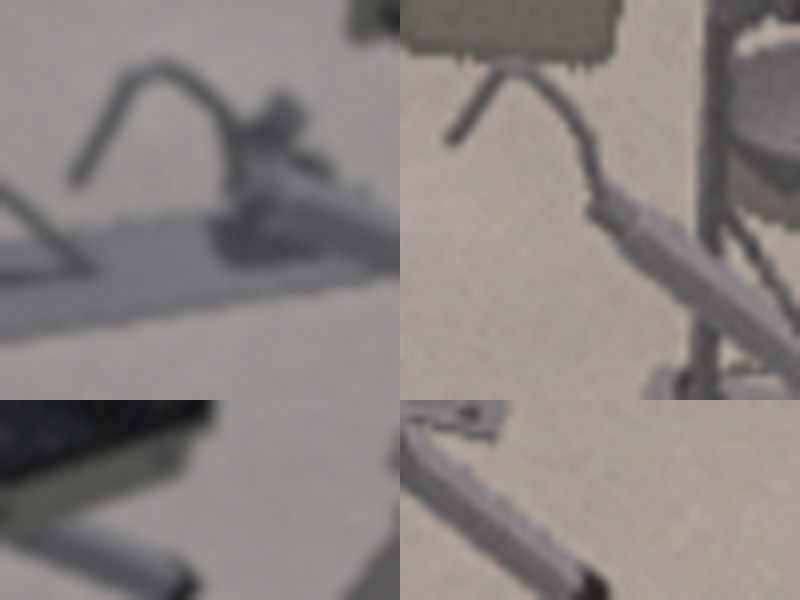

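```bash
python3 - <<'E'
from h import *
np.set_printoptions(precision=4,suppress=True)
a=load('scene14.png');b=load('side14.png')
A=lambda u,v:ray(a,262+u/8-.5,155+v/8-.5);B=lambda u,v:ray(b,262+(u-400)/8-.5,165+v/8-.5)
tip=tri([A(77,183),B(452,142)]);bd=tri([A(135,72),B(507,72)])
ft=tri([ray(a,345+188/8-.5,185+185/8-.5),ray(b,345+195/8-.5,230+185/8-.5)])
for r in(tip,bd,ft):print(r[0],r[1][0])
d=tip[0]-ft[0];al=np.degrees(np.arctan2(d[2],np.hypot(d[0],d[1])))+2.63;print(al,np.degrees(np.arctan2(d[1],d[0])),np.linalg.norm(d))
d=tip[0]-bd[0];print(np.degrees(np.arcsin(-d[2]/np.linalg.norm(d))))
t=get_state()['tcp_pos'];print(tip[0]-t)
u=(ft[0]-t);print(u)
E
```

```text
[0.5827 0.0847 0.4044] 0.0009166072587255598
[0.5645 0.0779 0.4343] 0.0019052894739428712
[0.2822 0.0343 0.1755] 0.0020549091226127678
39.53904773461747 9.536295213582122 0.38109172261757546
56.99751877643005
[0.1718 0.0342 0.1329]
[-0.1287 -0.0162 -0.096 ]
```

```bash
python3 -m creep '{"jaw":[1,1,1,1,1,1,1,1,1,1],"translation":[[0,0,0],[0,0,0],[0,-0.03,0.002],[0,-0.04,0.003],[0,-0.045,0.004],[0,-0.045,0.004],[0,-0.045,0.004],[0,-0.045,0.004],[0,-0.04,0.004],[0,-0.03,0.003]],"roll":[0.1,0.095,0,0,0,0,0,0,0,0]}' 60
python3 - <<'E'
from h import *
snap('side','side15.png');snap('scene','scene15.png');snap('wrist','wrist15.png')
a=cv2.imread('pics/side15.png')[80:280,220:420];b=cv2.imread('pics/scene15.png')[60:260,190:390]
cv2.imwrite('pics/p15.png',cv2.resize(np.hstack([a,b]),None,fx=2,fy=2,interpolation=cv2.INTER_CUBIC))
E
```

```text
time_s: 18.55
tcp_pos: [0.4346, -0.2724, 0.27]
eef_rot: [-154.1, 90.0, -155.2]
contact_force: [1.5, 1.1, -2.3]
gripper_width: 0.0153
```

View pics/p15.png

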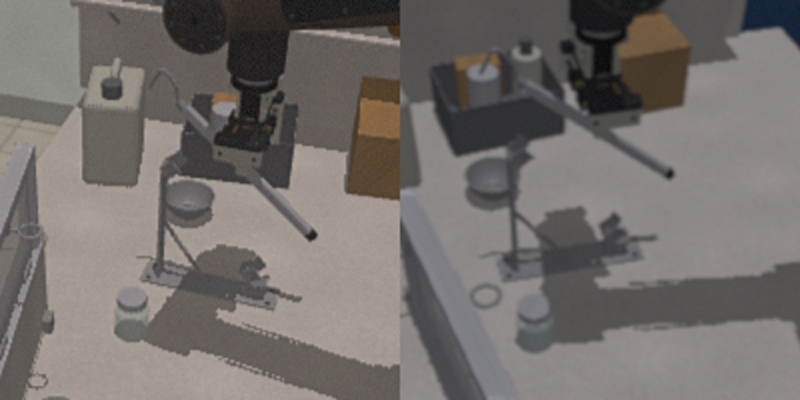

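View pics/wrist15.png

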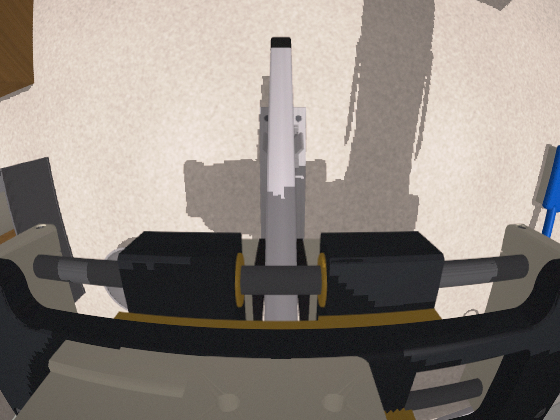

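```bash
python3 -m creep '{"jaw":[1,1,1,1,1,1,1,1,1,1],"translation":[[0.01,0.0015,0],[0.013,0,0],[0.013,0,0],[0.01,0,0],[0.004,0,0],[0.005,0,0.006],[0.005,0,0.006],[0.005,0,0.006],[0.005,0,0.006],[0.005,0,0.006]],"roll":[0,0,0,0,0,0,0,0,0,0]}' 60
python3 - <<'E'
from h import *
snap('side','side16.png');snap('scene','scene16.png');
a=cv2.imread('pics/side16.png')[110:250,260:400];b=cv2.imread('pics/scene16.png')[80:220,220:360]
cv2.imwrite('pics/p16.png',cv2.resize(np.hstack([a,b]),None,fx=2.8,fy=2.8,interpolation=cv2.INTER_CUBIC))
E
```

```text
time_s: 19.7
tcp_pos: [0.465, -0.2688, 0.195]
eef_rot: [-46.6, 90.0, -47.6]
contact_force: [0.4, -0.4, -1.9]
gripper_width: 0.0155
```

View pics/p16.png

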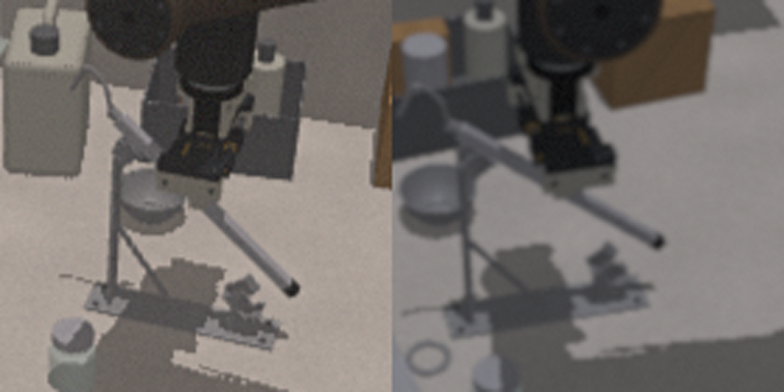

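```bash
python3 -m creep '{"jaw":[1,1,1,1,1,1,1,1,1,1],"translation":[[0,-0.002,0],[0.0022,0,0.0027],[0.0022,0,0.0027],[0.0022,0,0.0027],[0.0022,0,0.0027],[0.0022,0,0.0027],[0.0022,0,0.0027],[0.0022,0,0.0027],[0.0022,0,0.0027],[0,0,0]],"roll":[0,0,0,0,0,0,0,0,0,0]}' 20
python3 - <<'E'
from h import *
snap('side','side17.png');snap('scene','scene17.png');snap('wrist','wrist17.png')
a=cv2.imread('pics/side17.png')[110:250,260:400];b=cv2.imread('pics/scene17.png')[80:220,220:360]
cv2.imwrite('pics/p17.png',cv2.resize(np.hstack([a,b]),None,fx=2.8,fy=2.8,interpolation=cv2.INTER_CUBIC))
E
```

```text
time_s: 20.8
tcp_pos: [0.4858, -0.2711, 0.1774]
eef_rot: [169.9, 89.9, 168.9]
contact_force: [-1.7, -0.6, -1.9]
gripper_width: 0.0159
```

View pics/p17.png

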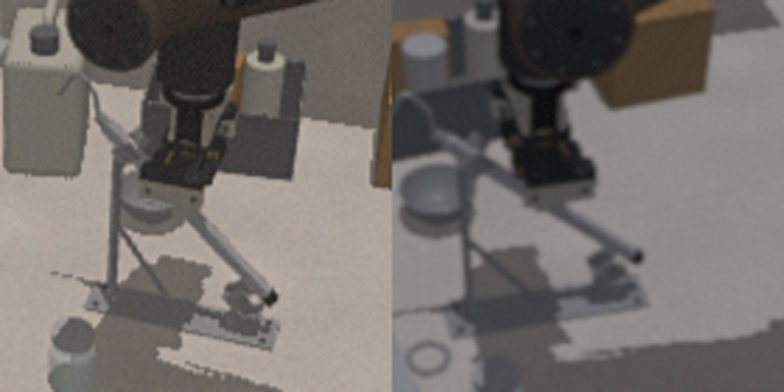

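View pics/wrist17.png

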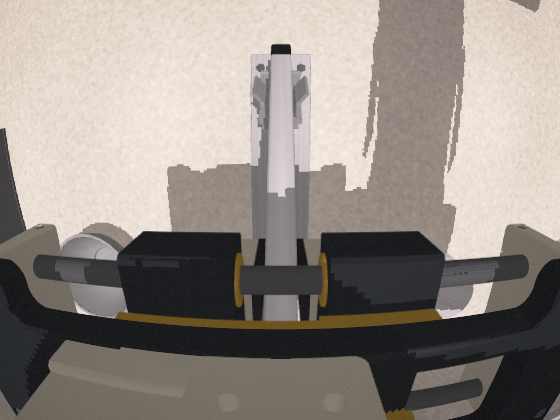

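```bash
python3 -m creep '{"jaw":[1,1,1,1,1,1,1,1,1,1],"translation":[[0,0,0],[0.0013,0,0.0016],[0.0013,0,0.0016],[0.0013,0,0.0016],[0.0013,0,0.0016],[0.0013,0,0.0016],[0,0,0],[0,0,0],[0,0,0],[0,0,0]],"roll":[0,0,0,0,0,0,0,0,0,0]}' 12
python3 - <<'E'
from h import *
snap('side','side18.png');snap('scene','scene18.png');snap('wrist','wrist18.png')
a=cv2.imread('pics/side18.png')[110:250,260:400];b=cv2.imread('pics/scene18.png')[80:220,220:360]
cv2.imwrite('pics/p18.png',cv2.resize(np.hstack([a,b]),None,fx=2.8,fy=2.8,interpolation=cv2.INTER_CUBIC))
E
```

```text
time_s: 21.95
tcp_pos: [0.4942, -0.2713, 0.1715]
eef_rot: [-9.0, 90.0, -10.0]
contact_force: [1.1, -0.3, -1.6]
gripper_width: 0.0158
```

View pics/p18.png

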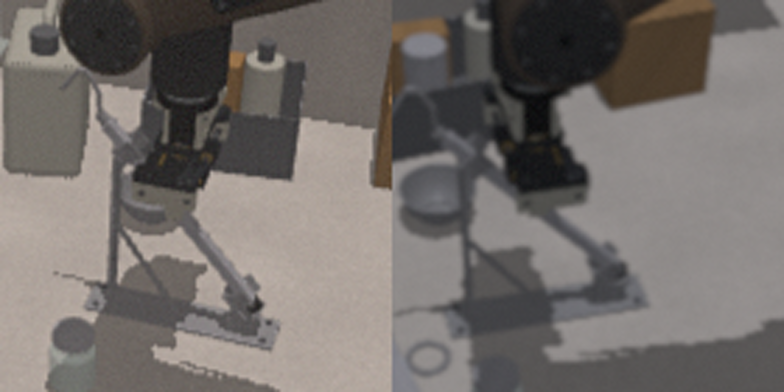

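```bash
python3 -m creep '{"jaw":[1,1,1,1,1,0.6,0.58,0.55,0.5,0.4],"translation":[[0.001,0,0.0012],[0.001,0,0.0012],[0,0,0],[0,0,0],[0,0,0],[0,0,0],[0,0,0],[0,0,0],[0,0,0],[0,0,0]],"roll":[0,0,0,0,0,0,0,0,0,0]}' 12
python3 - <<'E'
from h import *
snap('side','side19.png');snap('scene','scene19.png');snap('wrist','wrist19.png')
a=cv2.imread('pics/side19.png')[110:250,260:400];b=cv2.imread('pics/scene19.png')[80:220,220:360]
cv2.imwrite('pics/p19.png',cv2.resize(np.hstack([a,b]),None,fx=2.8,fy=2.8,interpolation=cv2.INTER_CUBIC))
E
```

```text
time_s: 23.1
tcp_pos: [0.4964, -0.2713, 0.1695]
eef_rot: [-6.9, 90.0, -7.8]
contact_force: [0.8, -0.5, -0.3]
gripper_width: 0.0248
```

View pics/p19.png

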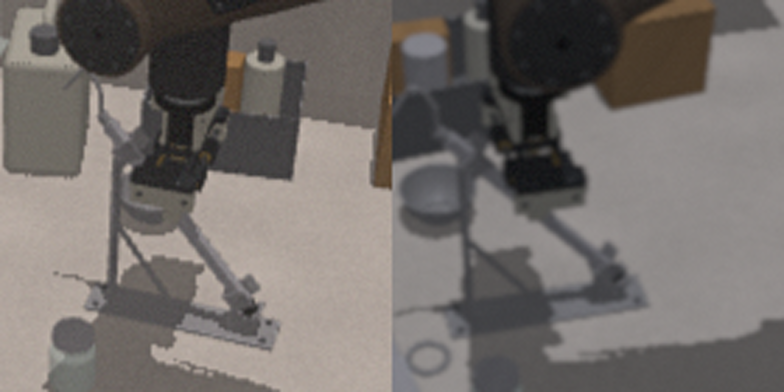

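View pics/wrist19.png

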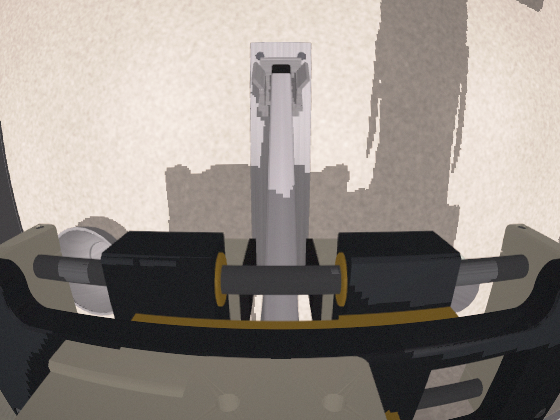

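```bash
python3 -m creep '{"jaw":[0,-0.5,-1,-1,-1,-1,-1,-1,-1,-1],"translation":[[0,0,0],[0,0,0],[0,0,0],[0,0,0],[0,0,0],[-0.006,0,0],[-0.015,0,0],[-0.025,0,0],[-0.03,0,0],[-0.03,0,0]],"roll":[0,0,0,0,0,0,0,0,0,0]}' 12
python3 -m creep '{"jaw":[-1,-1,-1,-1,-1,-1,-1,-1,-1,-1],"translation":[[-0.03,0,0],[-0.03,-0.01,-0.01],[0,-0.02,-0.02],[0,-0.03,0],[0,-0.03,0],[0,-0.03,0],[0,-0.02,0],[0,0,0],[0,0,0],[0,0,0]],"roll":[0,0,0,0,0,0,0,0,0,0]}' 12
python3 - <<'E'
from h import *
snap('side','side20.png');snap('scene','scene20.png')
o=[]
for f,x0,y0 in(('scene20.png',205,80),('side20.png',260,100)):
    im=cv2.imread('pics/'+f)[y0:y0+80,x0:x0+80]; o.append(cv2.resize(im,None,fx=7,fy=7,interpolation=cv2.INTER_CUBIC)[:,:400])
cv2.imwrite('pics/hk20.png',np.hstack(o))
a=cv2.imread('pics/side20.png')[110:350,180:380];b=cv2.imread('pics/scene20.png')[80:320,170:370]
cv2.imwrite('pics/p20.png',cv2.resize(np.hstack([a,b]),None,fx=2,fy=2,interpolation=cv2.INTER_CUBIC))
E
```

```text
time_s: 24.25
tcp_pos: [0.4961, -0.2713, 0.2769]
eef_rot: [-135.7, 90.0, -136.6]
contact_force: [0.9, 0.7, 1.0]
gripper_width: 0.0872
time_s: 25.25
tcp_pos: [0.4639, -0.4103, 0.3357]
eef_rot: [-5.6, 90.0, -6.6]
contact_force: [-0.4, -0.1, -0.5]
gripper_width: 0.0873
```

View pics/hk20.png

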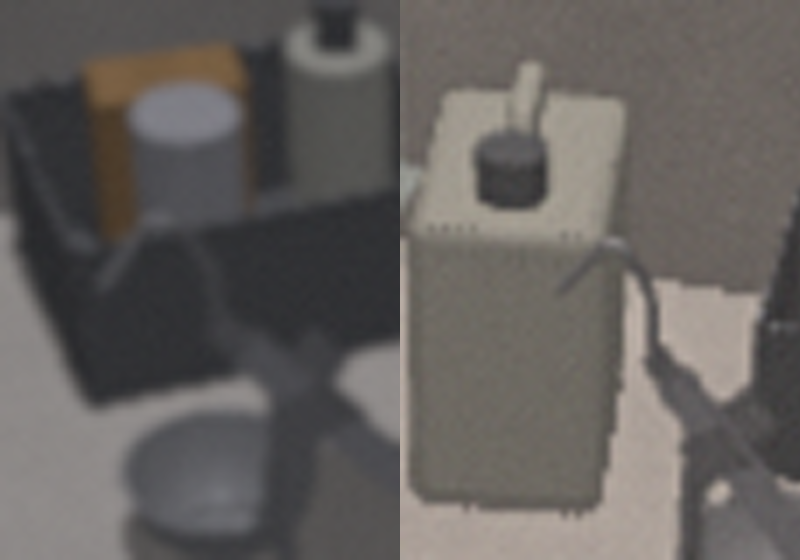

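View pics/p20.png

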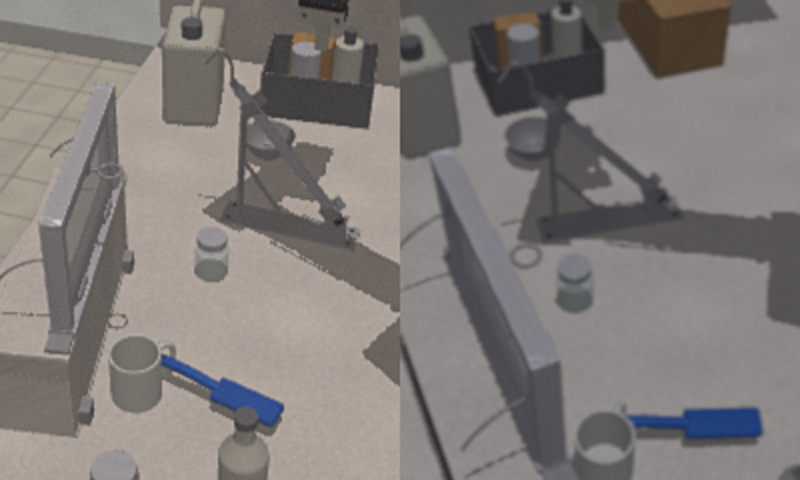

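```bash
python3 - <<'E'
from h import *
np.set_printoptions(precision=4,suppress=True)
a=load('scene20.png');b=load('side20.png')
print(tri([ray(a,232.5,207.5),ray(b,235,195)]))
E=np.array([.584,.083,.271]);xv=np.array([.984,.179,0])
C=E+.1382*xv; C[2]=.192
for th in(0,.1):
    p=C-xv*(.153*np.sin(th)+.042*np.cos(th)); p[2]=.192+.153*np.cos(th)-.042*np.sin(th)
    print(th,p,proj(a,p),proj(b,p))
o=[]
for f,g in(('side0.png','side20.png'),):
  for q in (f,g):
    o.append(cv2.resize(cv2.imread('pics/'+q)[195:240,320:365],None,fx=8,fy=8,interpolation=cv2.INTER_CUBIC))
cv2.imwrite('pics/ft.png',np.hstack(o))
o=[]
for f,x0,y0 in(('scene20.png',212,185),('side20.png',212,170)):
    o.append(cv2.resize(cv2.imread('pics/'+f)[y0:y0+45,x0:x0+45],None,fx=8,fy=8,interpolation=cv2.INTER_CUBIC))
cv2.imwrite('pics/ey20.png',np.hstack(o))
E
```

```text
(array([0.6774, 0.102 , 0.3496]), [np.float64(0.00034090943496683195), np.float64(0.0003409094349669988)])
0 [0.6787 0.1002 0.345 ] (np.float64(231.91124457326433), np.float64(208.5576161843431)) (np.float64(234.94648841228042), np.float64(195.734357562746))
0.1 [0.6638 0.0975 0.34  ] (np.float64(238.22040025088276), np.float64(208.0020438370232)) (np.float64(240.16730801575721), np.float64(197.5489488104284))
```

View pics/ft.png

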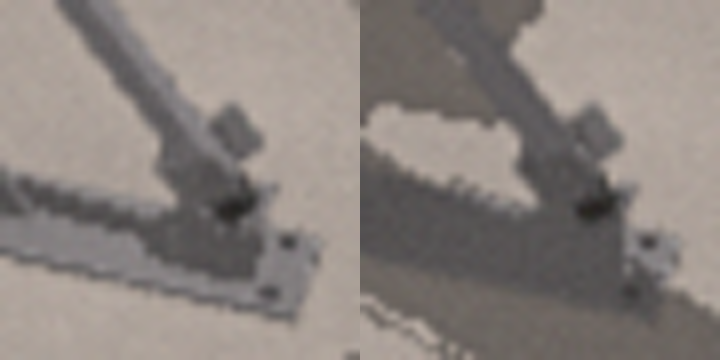

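View pics/ey20.png

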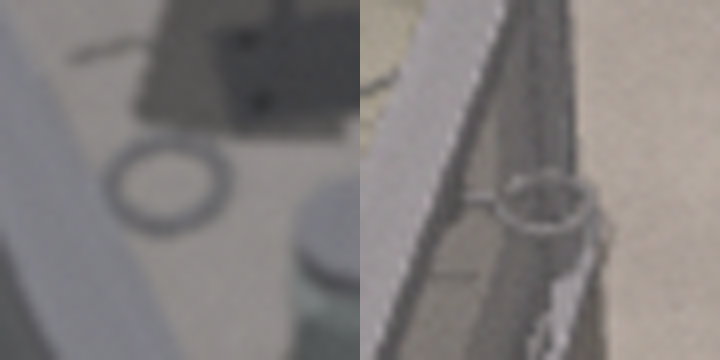

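Ring at scene (233,208) and side (235,195) matches the shut position. The foot cap and hook are at the same pixels as at the start, so I'm handing in.

```bash
python3 - <<'E'
from h import *
s=get_state();print(s['time_s'],s['contact_force'],s['qd'])
print(close_job())
E
```

```text
25.35 [-0.99936557  0.19266135  0.45200221] [ 0.0415203  -0.07148049 -0.07041067 -0.02028985  0.08615065  0.06623856]
the job is handed in; nothing more can be done
None
```

The flap is shut and the pole is back in its rest. I handed the job in at 25.35 s; it gives no verdict.

**What I did:** I gripped the pole 176 mm from its foot and lifted it out of the rest. At the rest's 50° the hook could not reach down into the eye without the foot hitting the shelf. So I pressed the foot lightly on the shelf to turn the pole in the grip to about 40°. I then put the hook through the eye, swung the flap along its arc over about 4 s, and backed the hook out along its own axis. I laid the pole back in its saddles, which turned it back to its original slope, and moved the gripper clear.

**Last checks:**
- **Flap:** The last push met the stop at about 13 N. Afterwards the ring sat at scene pixel (233, 208) and side pixel (235, 195), within about 1 px of the shut position. A flap still 0.1 rad open would be 5–6 px away.
- **Pole:** The hook tip was at the same pixels as at the start in both views, and the foot cap in the side view. The pole was let go of and the robot was touching nothing.
- **Other objects:** The bystanders look unmoved in the pictures; I did not measure them.

**One check disagreed:** One measurement of the ring, taken while the hook was still pushing, came out 12 mm too high. A repeat with the ring clear was within about 5 mm of where it should be.

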